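# Unfold, switch on and check the paint-mixing scale, then set the cup on it

### The job

Get the paint scale ready for mixing: swing its carry handle down to the side until it clicks home behind its catch, and, with the pan still empty, lift the switch's red locking collar and flip the lever over to on so that the collar drops back into its lock. Then check it by gently standing all the check weights together inside the ring marked on the pan, letting them stand untouched for about two seconds; never slam or press the sprung pan down onto its stop. Afterwards stand every weight back in its red tray, set the empty mixing cup upright in the middle of the pan, and leave the scale on, its handle latched and the other things on the bench where they are.

Things in the scene. Friction and masses are not known exactly. Their poses are not given: they have to be found in the camera images.
- scale: Portable bench scale, grey housing 216 (x) by 300 (y) by 55 mm high, standing on the bench and not movable. Origin: centre of its underside. Its x axis points to its rear, y to its left, z up; it may stand turned by up to about 0.25 rad. A round pan is on the left part of its top, a black switch panel on the right part.
- handle (a joint): Angle of the scale's carry handle (rad), a stiff steel bail that stays where it is left (about 0.35 N m of hinge friction). 0: upright over the pan, where it starts to within 0.3; it grows as the handle swings over to the scale's left (+y); 1.57: lying level beyond the left end of the housing, the end stop. A sprung ball catch resists from about 1.23 and is passed at about 1.43 (about 5 N on the bar); past it the handle snaps on to 1.57 and is held there. Seated above 1.50.
- handle_bar (a point): Middle of the handle's black rubber-covered cross bar: round, 20 mm diameter, 180 mm long, parallel to the scale's x axis, 165 mm from the hinge line. It moves with the handle.
- handle_hinge (a point): Point on the handle's hinge line (parallel to the scale's x axis) midway between its two arms, 35 mm above the bench. The arms run 120 mm either side of it, outside the housing; they are 12 mm thick.
- toggle (a joint): Angle of the switch lever (rad): 0 is off (the lever leans 0.375 rad towards the scale's front, -x), 0.75 is on (leans 0.375 rad towards its rear, +x). It turns about the scale's y axis at switch_pivot and stays where it is left. With the collar down two gate posts hold it at either end with a little play: 0 to 0.09 locked off, 0.66 to 0.75 locked on.
- collar (a joint): Lift of the red locking collar along the lever (m): 0 is down (locked), 0.011 fully lifted. A spring pulls it down with 4 to 7 N. The lever is free to swing once the collar is lifted by about 8 mm or more; let go at either end it springs down and locks.
- switch_knob (a point): Middle of the grip of the red locking collar, a cylinder 20 mm in diameter and 24 mm long around the lever, 56 mm from switch_pivot along the lever when down. The gate posts beside the lever reach 27 mm above switch_pivot, 8 to 13 mm either side of the lever in y and 5 mm fore and aft of the pivot.
- switch_pivot (a point): Pivot of the switch lever, 58 mm above the bench, on the scale's switch panel.
- pan (a joint): How far the sprung pan is pressed down (m): 0 empty; about 0.55 mm per 100 g (1800 N/m); the overload stop is at 0.010 and must not be reached.
- pan_top (a point): Middle of the pan's flat top: a stainless disc 184 mm in diameter with a dark ring of 70 mm radius marked on it, about 75 mm above the bench when empty. The housing lies 20 mm below it.
- weight_500: 500 g check weight: bright steel cylinder 48 mm in diameter and 32 mm tall with a small knob on top (44 mm in all). Origin: centre of its underside, z up along its axis. It starts in the tray. May be absent.
- weight_200a: 200 g check weight: bright steel cylinder 36 mm in diameter and 24 mm tall with a small knob on top (36 mm in all). Origin: centre of its underside, z up along its axis. It starts in the tray. May be absent.
- weight_200b: 200 g check weight: bright steel cylinder 36 mm in diameter and 24 mm tall with a small knob on top (36 mm in all). Origin: centre of its underside, z up along its axis. It starts in the tray. May be absent.
- weight_100: 100 g check weight: bright steel cylinder 28 mm in diameter and 20 mm tall with a small knob on top (32 mm in all). Origin: centre of its underside, z up along its axis. It starts in the tray. May be absent.
- tray: Red-edged tray of the check weights with a black rubber floor, 230 (x) by 150 mm (y), lip 7 mm high and 4 mm thick, not movable. Origin: centre of its underside; the floor is 4 mm above it.
- cup: Empty white plastic mixing cup, 75 mm tall, 48 mm in diameter at the foot and 62 mm at the rim, wall 2.5 mm. Origin: centre of its underside, z up. It starts upright on the bench.
- primer_tin: Bystander: closed primer tin 84 mm in diameter, 100 mm tall. Origin: centre of its underside.
- screwdriver_a: Bystander: screwdriver with an orange handle, 200 mm long, lying on the bench along its x axis. Origin: mid-length, underside.
- screwdriver_b: Bystander: screwdriver with a black handle, 200 mm long, lying on the bench along its x axis. Origin: mid-length, underside.
- tape_roll: Bystander: roll of masking tape lying flat, 100 mm in diameter, 24 mm high.
- sanding_block: Bystander: sanding block 110 by 60 by 35 mm.
- stir_stick: Bystander: wooden stir stick 260 by 25 by 5 mm, lying along its y axis.
- bracket: Bystander: dark steel mounting bracket, 160 mm long (y), 55 mm high.
Not all that is in view belongs to the job. What is shaped like the weight_200b but turquoise or yellow is not meant.

How it is judged:
By the outcome, as a careful person would: the job done as asked, in the order asked, and still so for the second after the job is handed in, with the robot touching nothing.
Of weight_500, weight_200a, weight_200b, weight_100 only 2 to 3 are there at a start; the rules pass over those that are not, and their reading is None.
At some moment in a run one of weight_500, weight_200a, weight_200b, weight_100, cup may be knocked a few centimetres aside while the robot is not near it.
It also fails if it takes over 210 s, if anything falls off the work surface, if the arm or the gripper's body presses on something with over 40 N, if the wrist force passes 120 N, or if a joint passes its speed limit or range.

### The arm

A 7-joint arm with a two-finger parallel gripper is mounted at the origin on the work surface. World frame = base frame: x ahead of the robot, y to its left, z up, the work surface at z = 0. Lengths are in m, angles in rad, forces in N, time in s.
With the tool pointing down it reaches from about 0.425 to 0.875 m from the base axis. Payload 4.7 kg.
Tool frame: the origin (TCP) lies on the centre line of the jaws, within the pads' length; the fingertips stand 22 mm ahead of it and the grasp point (between the pads) lies 3 mm ahead of it; z points along the fingers, y is the direction in which the jaws open and shut (so a half turn about z gives the same grasp; the last joint's range is limited). The gripper opens to 87 mm and grips with 3 to 60 N. Pads are 19 mm wide; open, the fingers measure 117 mm over their backs; the gripper's body (75 mm by 190 mm) begins 51 mm behind the grasp point.
Start: joints at [1.151, 0.321, -0.07, 1.45, 0.023, 1.371, -0.057], TCP at [0.273, -0.59, 0.245] pointing down, gripper open.
Joint ranges: [-2.86, 2.86], [-0.3, 2.09], [-1.38, 1.24], [0.06, 2.45], [-1.56, 4.7], [0.09, 2.05], [-2.69, 2.69]. Speed limits (rad/s): [2.57, 2.57, 3.14, 3.14, 3.14, 3.14, 3.14].

### API

Orientations are given as a rotation vector (axis times angle).
In Python, from bench import ctrl, imaging, close_job, finder gives the robot as it stands. The module is installed in compiled form; this text tells all that it offers.
- The arm moves only by the shell command python3 -m jog 'ROWS' [FORCE]. ROWS is JSON, a list that holds one entry, the list of rows, each a list of 7 numbers: the shift along the tool's x, y, z in cm, then the turn, a rotation vector about the tool's x, y, z in degrees, then the finger opening in cm, from 0 to 8.7. In form: [[[dx, dy, dz, ax, ay, az, claw], ...]]. A call has 1 to 12 rows; each row shifts and turns the commanded pose from where the row before left it, along the tool's axes as they then stand; what a row does not reach is not made up. A row lasts 1/10 s, in which the tool goes at most 50 mm and 8.59 degrees, less where a joint would pass 70% of its speed; a pose out of reach is approached as far as the arm can. A call is refused whole if a number of a shift passes 5 or a number of a turn 8.59, either way. A call with a gripper value outside its range is refused whole. The fingers move at their own pace and stop on an object; FORCE is the grip in N (left out, the last holds). Time passes only in rows, so rows that do not move let the fingers close. It gives the time, the measured TCP pose, the force and the opening at its end, in the units of the state.
- ctrl.get_state(): the state, without advancing time (a new reading comes with each control period).
- imaging.get_image(name): name is "scene" or "side" or "wrist"; returns a dict with "frame" (480x640x3 uint8, red, green, blue), "intrinsics" (3x3 intrinsics, pixels), "pose" (4x4, takes a point from camera to world coordinates). Camera axes: x right, y down, z forward; pixel columns grow to the right and rows downward; lengths in m; the calibration is good to about 2 mm. A picture is of the moment at which its call begins. There is no depth.
- close_job(): hands the job in, once; it reports no verdict.
Trained networks look in the newest picture that a camera, given by its name, has taken for a name from the list of things; names that differ only in an ending like _2 or _b are one class to them, and where a whole thing is asked for, a point or a joint stands for the part that bears it (a point fixed in the world has none). Each returns a list of dicts, best first, with "conf" (0 to 1); they miss things now and then, are a little off and sometimes report something else, mostly with a low value. They report only what shows in the picture. A call takes as long as a camera call. They do not tell look-alikes from the thing itself.
- finder.trace(label, camera): "region" (480x640 bool, what is visible of it) and "point" ([row, column] as shares, 0 to 1, of the picture: columns of its width, rows of its height, amid what is visible of it).
- finder.spot_point(label, camera): "point" ([row, column] as shares, 0 to 1, of the picture: columns of its width, rows of its height: a listed point, or the origin of a listed thing).
The state is a dict: "time": time; "joint_positions": joint angles; "qd": joint speeds; "joint_torque": joint torques, N m; "position": TCP position; "tool_rot": TCP orientation; "ft_force": force on the tool from outside, world axes, zero at the start; "torque": the same for the moment, N m; "grip_width": opening from 0.0 (shut) to 1.0 (fully open).
Only numpy, scipy, OpenCV 4.12 (cv2) and the standard library are available. Lean on these libraries where they do the work, as an engineer would, in place of code of your own. Each camera call takes 0.05 s, during which the arm holds its last target. There are 200 camera calls.

## Working session

There is one attempt and no reset: what is moved stays moved. The work goes in short steps, Python scripts to look and compute and a shell command to move; the robot and the scene stay as the last step left them, time stands still between calls to the robot, and variables do not carry over. Pictures are saved under pics/ and viewed, about 12 in all and at most 16, crops included, and the job is handed in when it is done.

```bash
mkdir -p pics; ls; cat > h.py <<'E'
import numpy as np, cv2
from bench import ctrl, imaging, finder
from scipy.spatial.transform import Rotation as R
def snap(cam,name=None):
    im=imaging.get_image(cam)
    if name: cv2.imwrite('pics/'+name+'.png',im['frame'][:,:,::-1])
    return im
def ray(im,u,v):
    d=np.linalg.inv(im['intrinsics'])@[u,v,1]; P=im['pose']; return P[:3,3],P[:3,:3]@d
def onplane(im,u,v,z):
    o,d=ray(im,u,v); return o+d*(z-o[2])/d[2]
def proj(im,p):
    P=im['pose']; c=P[:3,:3].T@(np.array(p)-P[:3,3]); q=im['intrinsics']@c; return q[:2]/q[2]
def spots(cam,labels,im,z=None,n=3):
    for l in labels:
        for r in finder.spot_point(l,cam)[:n]:
            v,u=r['point'][0]*480,r['point'][1]*640
            print(cam,l,round(r['conf'],2),(round(u),round(v)), '' if z is None else np.round(onplane(im,u,v,z.get(l,0)),3))
def tri(ims,uvs):
    A=np.zeros((3,3));b=np.zeros(3)
    for im,(u,v) in zip(ims,uvs):
        o,d=ray(im,u,v); d=d/np.linalg.norm(d); M=np.eye(3)-np.outer(d,d); A+=M;b+=M@o
    return np.linalg.solve(A,b)
E
python3 - <<'E'
from h import *
s=ctrl.get_state();print(s['position'],s['tool_rot'],s['grip_width'],s['time'],s['ft_force'])
Z=dict(handle_hinge=.035,switch_knob=.11,switch_pivot=.058,pan_top=.075,weight_500=.004,weight_200a=.004,weight_100=.004)
L=['scale','handle_bar','handle_hinge','switch_knob','switch_pivot','pan_top','weight_500','weight_200a','weight_100','tray','cup']
for c in ['scene','side']:
    im=snap(c,c+'0');print(c,im['pose'].round(3).tolist()); spots(c,L,im,Z,4)
E
```

```text
pics
[ 0.27294218 -0.5893523   0.24348862] [-3.06621306e+00 -6.75787588e-01  8.55322904e-04] 0.9998922617574749 0.0 [-0.33756969 -0.12675635 -0.08918125]
scene [[0.647, 0.498, -0.577, 1.283], [0.762, -0.402, 0.508, -0.679], [0.021, -0.768, -0.64, 0.964], [0.0, 0.0, 0.0, 1.0]]
scene scale 0.73 (325, 276) [ 0.562 -0.005  0.   ]
scene handle_bar 0.6 (156, 370) [ 0.547 -0.554  0.   ]
scene handle_bar 0.32 (248, 324) [ 0.569 -0.295  0.   ]
scene handle_hinge 0.73 (330, 265) [0.56  0.015 0.035]
scene handle_hinge 0.58 (428, 260) [0.736 0.267 0.035]
scene switch_knob 0.66 (283, 250) [ 0.484 -0.106  0.11 ]
scene switch_knob 0.61 (248, 325) [ 0.653 -0.34   0.11 ]
scene switch_knob 0.49 (326, 273) [ 0.637 -0.073  0.11 ]
scene switch_pivot 0.75 (320, 234) [0.445 0.07  0.058]
scene switch_pivot 0.7 (287, 270) [ 0.515 -0.116  0.058]
scene pan_top 0.96 (343, 251) [0.569 0.058 0.075]
scene weight_500 0.56 (245, 323) [ 0.564 -0.301  0.004]
scene weight_200a 0.7 (304, 353) [ 0.743 -0.238  0.004]
scene weight_100 0.56 (245, 323) [ 0.564 -0.301  0.004]
scene tray 0.96 (225, 323) [ 0.526 -0.342 -0.   ]

[... 312 characters left out ...]
.217  0.   ]
side handle_hinge 0.65 (309, 280) [0.557 0.012 0.035]
side switch_knob 0.64 (365, 246) [ 0.485 -0.115  0.11 ]
side switch_knob 0.48 (398, 227) [ 0.469 -0.228  0.11 ]
side switch_pivot 0.62 (317, 287) [0.512 0.03  0.058]
side switch_pivot 0.61 (355, 257) [ 0.511 -0.11   0.058]
side switch_pivot 0.15 (154, 447) [0.464 0.506 0.058]
side weight_500 0.22 (440, 195) [ 0.525 -0.561  0.004]
side weight_200a 0.66 (309, 281) [ 0.575 -0.008  0.004]
side weight_100 0.22 (440, 195) [ 0.525 -0.561  0.004]
side tray 0.93 (402, 227) [ 0.526 -0.351  0.   ]
side tray 0.64 (310, 282) [ 0.573 -0.01   0.   ]
side cup 0.73 (322, 223) [ 0.708 -0.207  0.   ]
side cup 0.67 (231, 402) [0.462 0.343 0.   ]
```

View pics/scene0.png

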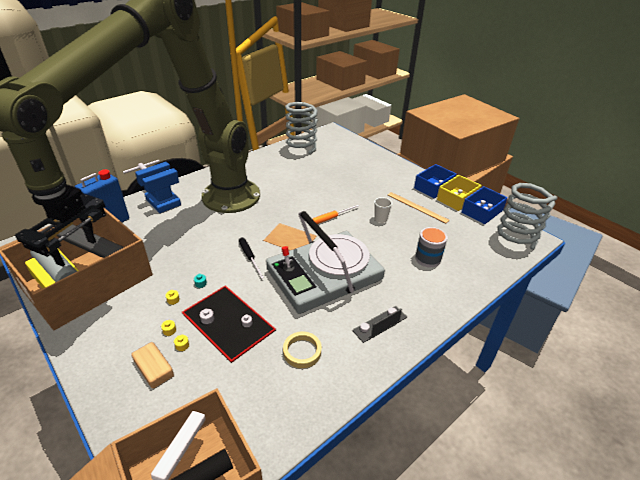

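View pics/side0.png

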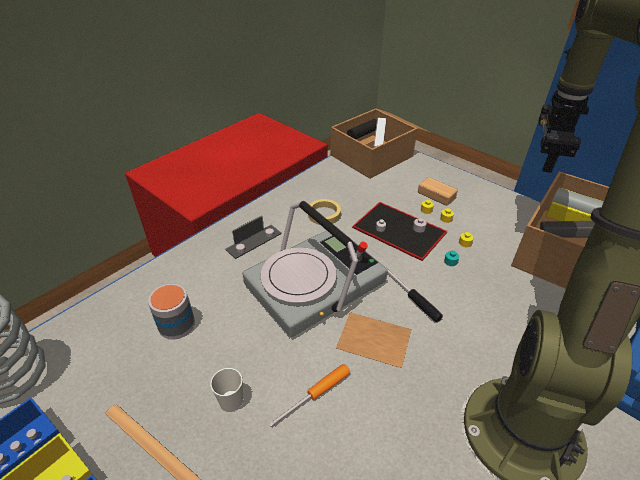

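The scene shows two steel weights in the red-edged tray, at scene (207,316) and (247,320). The look-alikes are yellow at (172,297), (168,327) and (181,342), and turquoise at (200,280). The handle is near upright and leaning slightly right. The switch knob is at (285,251) and the cup at (381,210).

```bash
python3 - <<'E'
from h import *
a=snap('scene');b=snap('side')
near=tri([a,b],[(303,215),(355,258)]);far=tri([a,b],[(335,248),(300,205)])
print('bar',near,far, 'yaw',np.arctan2(*(far-near)[[1,0]]))
print('knob',tri([a,b],[(285,251),(364,246)]))
for n,i,j in [('w1',(207,312),(420,222)),('w2',(247,317),(381,223)),('cup',(382,221),(231,405))]: print(n,tri([a,b],[i,j]))
# housing fit via segmentation: print corners
for c,im in (('side',b),('scene',a)):
    r=finder.trace('scale',c)[0]; m=r['region'].astype(np.uint8)
    cs=cv2.findContours(m,0,2)[0]; h=cv2.convexHull(max(cs,key=cv2.contourArea)); p=cv2.approxPolyDP(h,6,True)[:,0]
    print(c,r['conf'],[(q.tolist(),onplane(im,*q,0.055).round(3)[:2].tolist(),onplane(im,*q,0).round(3)[:2].tolist()) for q in p])
E
python3 - <<'E'
import cv2
a=cv2.imread('pics/side0.png')[180:350,220:490];cv2.imwrite('pics/c1.png',cv2.resize(a,None,fx=2.9,fy=2.9,interpolation=cv2.INTER_CUBIC))
E
```

```text
bar [ 0.44317811 -0.00747922  0.17050748] [ 0.64060145 -0.04825304  0.19200036] yaw -0.20366633511053758
knob [ 0.4881795  -0.10748028  0.11142078]
w1 [ 0.48317874 -0.37165992  0.03064315]
w2 [ 0.56499647 -0.29567019  0.02738634]
cup [ 0.46552746  0.34800597 -0.0102238 ]
side 0.91 [([305, 201], [0.772, -0.199], [0.823, -0.251]), ([365, 242], [0.529, -0.176], [0.564, -0.227]), ([387, 272], [0.42, -0.126], [0.448, -0.173]), ([382, 283], [0.407, -0.088], [0.434, -0.132]), ([290, 336], [0.459, 0.173], [0.49, 0.146]), ([243, 272], [0.682, 0.116], [0.727, 0.085]), ([290, 207], [0.783, -0.148], [0.836, -0.197])]
scene 0.73 [([266, 260], [0.436, -0.137], [0.385, -0.104]), ([304, 212], [0.316, 0.109], [0.258, 0.156]), ([359, 240], [0.546, 0.151], [0.501, 0.201]), ([382, 277], [0.71, 0.084], [0.676, 0.13]), ([299, 313], [0.664, -0.191], [0.627, -0.161])]
```

View pics/c1.png

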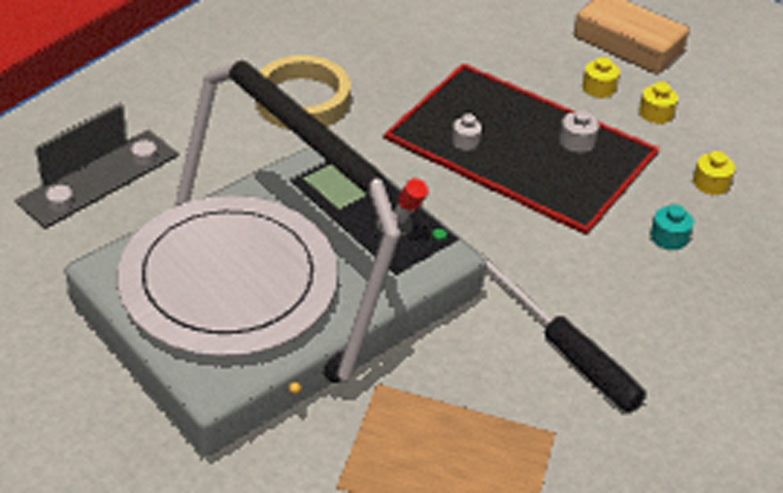

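Weights: the larger steel one sits near (0.483,-0.372) and matches the 36 mm look-alikes, so it is probably a 200. The smaller one near (0.565,-0.296) is probably the 100. Next I go above the scale with the wrist camera.

```bash
cat >> h.py <<'E'
def to(p,ang=None,s=None):
    "tool-frame cm shift to world point p (tool down), and deg turn about tool z so jaw axis lies at world angle ang (deg)"
    s=s or ctrl.get_state(); Rm=R.from_rotvec(s['tool_rot']).as_matrix()
    d=Rm.T@(np.array(p)-s['position'])*100
    ya=np.degrees(np.arctan2(Rm[1,1],Rm[0,1])); t=None
    if ang is not None: t=-((ang-ya+90)%180-90)
    # tilt error
    zt=Rm.T@[0,0,-1]
    tilt=np.degrees(np.cross([0,0,1],zt))
    print('pos',s['position'].round(4),'F',s['ft_force'].round(1),'w',round(s['grip_width']*8.7,2),'t',round(s['time'],1),'jaw',round(ya,1),'| shift cm',d.round(2),'turn',t and round(t,1),'tilt',tilt.round(2))
E
python3 - <<'E'
from h import *
to([.50,-.06,.40],78.5)
E
```

```text
pos [ 0.2732 -0.5898  0.2446] F [ 0.3  0.9 -0.4] w 8.67 t 1.4 jaw -65.1 | shift cm [ 42.85 -38.54 -15.55] turn 36.4 tilt [ 0.  0. -0.]
```

```bash
python3 -m jog '[[[3.57,-3.21,-1.3,0,0,0,8.7],[3.57,-3.21,-1.3,0,0,0,8.7],[3.57,-3.21,-1.3,0,0,0,8.7],[3.57,-3.21,-1.3,0,0,0,8.7],[3.57,-3.21,-1.3,0,0,0,8.7],[3.57,-3.21,-1.3,0,0,0,8.7],[3.57,-3.21,-1.3,0,0,0,8.7],[3.57,-3.21,-1.3,0,0,0,8.7],[3.57,-3.21,-1.3,0,0,0,8.7],[3.57,-3.21,-1.3,0,0,0,8.7],[3.57,-3.21,-1.3,0,0,0,8.7],[3.57,-3.21,-1.3,0,0,0,8.7]]]'
python3 -m jog '[[[0,0,0,0,0,7.3,0],[0,0,0,0,0,7.3,0],[0,0,0,0,0,7.3,0],[0,0,0,0,0,7.3,0],[0,0,0,0,0,7.3,0],[0,0,0,0,0,0,0],[0,0,0,0,0,0,0]]]'
python3 - <<'E'
from h import *
to([.50,-.06,.40],78.5)
im=snap('wrist','w1');print(im['pose'].round(3).tolist())
Z=dict(handle_bar=.18,handle_hinge=.035,switch_knob=.11,switch_pivot=.058,pan_top=.075)
spots('wrist',['scale','handle_bar','handle_hinge','switch_knob','switch_pivot','pan_top'],im,Z,2)
E
```

```text
time: 2.6
position: [0.5003, -0.0583, 0.4015]
tool_rot: [3.067, 0.675, 0.001]
ft_force: [0.5, -0.8, -0.0]
grip_width: 1.001
time: 3.3
position: [0.5, -0.0602, 0.4006]
tool_rot: [3.126, -0.314, 0.0]
ft_force: [-0.3, 0.7, -0.5]
grip_width: 0.449
pos [ 0.5    -0.0602  0.4006] F [-0.3  0.7 -0.5] w 3.91 t 3.3 jaw -101.5 | shift cm [ 0.   -0.02  0.06] turn 0.0 tilt [ 0.01 -0.01  0.  ]
[[-0.2, -0.932, -0.301, 0.584], [-0.98, 0.19, 0.062, -0.077], [-0.001, 0.308, -0.952, 0.54], [0.0, 0.0, 0.0, 1.0]]
wrist scale 0.69 (279, 140) [ 0.561 -0.012  0.   ]
wrist handle_bar 0.77 (289, 154) [ 0.554 -0.04   0.18 ]
wrist switch_knob 0.91 (361, 190) [ 0.492 -0.107  0.11 ]
wrist switch_pivot 0.59 (358, 166) [ 0.513 -0.111  0.058]
wrist pan_top 0.96 (232, 152) [0.563 0.039 0.075]
```

View pics/w1.png

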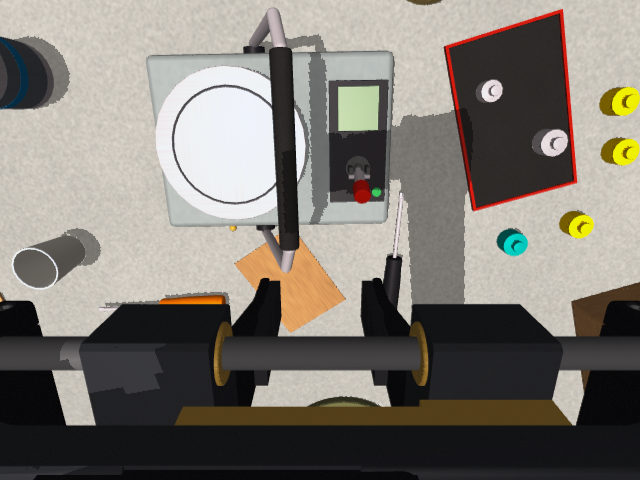

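```bash
python3 - <<'E'
from h import *
im=snap('wrist')
f=lambda u,v,z:onplane(im,u,v,z).round(4)
print('rear edge',f(148,57,.055),f(393,52,.055)); a=f(148,57,.055)-f(393,52,.055);print(np.arctan2(-a[0],a[1]))
print('front edge',f(170,226,.055),f(386,221,.055)); a=f(170,226,.055)-f(386,221,.055);print(np.arctan2(-a[0],a[1]))
print('pan',f(226,132,.075))
print('bar ends',f(281,50,.192),f(289,247,.17),f(281,50,.18),f(289,247,.18))
print('knob',f(361,188,.11),'pivot',f(358,166,.058))
for n,u,v in [('100',492,88),('200',555,140)]: print(n,f(u,v,.034))
print('tray',[f(u,v,.007)[:2] for u,v in [(446,47),(562,11),(577,182),(474,209)]])
print('trayw1',f(489,96,.004),f(547,150,.004))
g=cv2.cvtColor(im['frame'],cv2.COLOR_RGB2GRAY)
E
```

```text
rear edge [0.6884 0.1106 0.055 ] [ 0.635  -0.1748  0.055 ]
-0.18496712658923262
front edge [0.4835 0.1529 0.055 ] [ 0.4312 -0.1358  0.055 ]
-0.17921331453103437
pan [0.5868 0.0389 0.075 ]
bar ends [ 0.6413 -0.0546  0.192 ] [ 0.4599 -0.0174  0.17  ] [ 0.6433 -0.0539  0.18  ] [ 0.4632 -0.019   0.18  ]
knob [ 0.494  -0.1066  0.11  ] pivot [ 0.5121 -0.1112  0.058 ]
100 [ 0.5708 -0.2959  0.034 ]
200 [ 0.4896 -0.3732  0.034 ]
tray [array([ 0.632 , -0.2524]), array([ 0.6435, -0.3996]), array([ 0.4184, -0.4192]), array([ 0.4081, -0.2711])]
trayw1 [ 0.5607 -0.3042  0.004 ] [ 0.4723 -0.3795  0.004 ]
```

```bash
cat >> h.py <<'E'
C=np.array([.5595,-.0118]);YAW=-.185
def S(xs,ys,z):
    c,s=np.cos(YAW),np.sin(YAW); return np.array([C[0]+c*xs-s*ys,C[1]+s*xs+c*ys,z])
def inS(p):
    c,s=np.cos(YAW),np.sin(YAW); d=np.array(p[:2])-C; return np.array([c*d[0]+s*d[1],-s*d[0]+c*d[1],p[2]])
E
python3 -m jog '[[[2.5,0.58,0,0,0,-0.9,0],[2.5,0.57,0,0,0,0,0],[0,0,4.5,0,0,0,0],[0,0,4.5,0,0,0,0],[0,0,4.5,0,0,0,0],[0,0,4,0,0,0,0],[0,0,2,0,0,0,0],[0,0,0,0,0,0,0]]]'
python3 - <<'E'
from h import *
print(inS(ctrl.get_state()['position'])); to(S(0,-.07,.205),79.4)
E
```

```text
time: 4.5
position: [0.5445, -0.0811, 0.202]
tool_rot: [-3.127, 0.294, 0.011]
ft_force: [-0.1, -0.6, -0.0]
grip_width: 0.002
[-0.00202387 -0.07089146  0.20202344]
pos [ 0.5445 -0.0811  0.202 ] F [-0.1 -0.6 -0. ] w 0.02 t 4.5 jaw -100.7 | shift cm [ 0.2  -0.09 -0.3 ] turn -0.1 tilt [-0.02  0.39  0.  ]
```

```bash
python3 -m jog '[[[0,-2.2,0,0,0,0,0],[0,-2.2,0,0,0,0,0],[0,-2.2,0,0,0,0,0],[0,-2.4,0.1,0,0,0,0],[0,-2.5,0.3,0,0,0,0],[0,-2.2,0.6,0,0,0,0],[0,-2.2,0.9,0,0,0,0],[0,-1.8,1.4,0,0,0,0],[0,-1.8,1.6,0,0,0,0],[0,0,0,0,0,0,0]]]'
python3 - <<'E'
from h import *
print(inS(ctrl.get_state()['position']))
a=snap('scene');b=snap('side','s2')
spots('scene',['handle_bar'],a,dict(handle_bar=.14));spots('side',['handle_bar'],b,dict(handle_bar=.14))
cv2.imwrite('pics/s2.png',np.hstack([cv2.resize(a['frame'][170:330,230:430],(400,320)),cv2.resize(b['frame'][160:360,200:450],(400,320))])[:,:,::-1])
E
```

```text
time: 5.5
position: [0.5827, 0.1131, 0.1563]
tool_rot: [-3.127, 0.288, 0.002]
ft_force: [0.2, 0.3, 0.1]
grip_width: 0.006
[-0.00019332  0.12700553  0.15629209]
scene handle_bar 0.56 (367, 227) [0.586 0.135 0.14 ]
side handle_bar 0.58 (262, 273) [0.579 0.137 0.14 ]
side handle_bar 0.46 (436, 197) [ 0.448 -0.367  0.14 ]
```

View pics/s2.png

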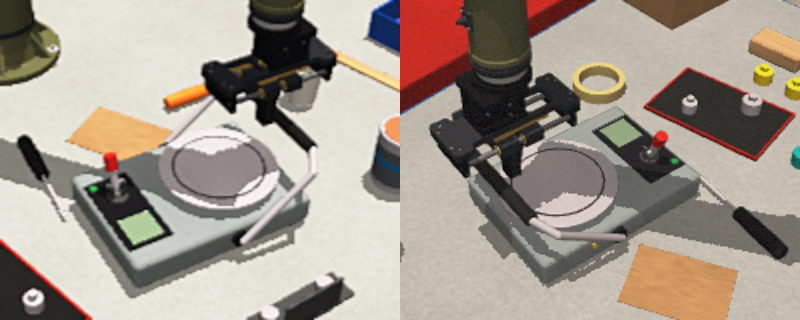

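```bash
python3 -m jog '[[[0,1,0,0,0,0,0],[0,0,-3,0,0,0,0],[0,-3,0,0,0,0,0],[0,-3.1,0,0,0,0,0],[0,0,2,0,0,0,0],[0,0,2,0,0,0,0],[0,0,1.8,0,0,0,0],[0,0,1.8,0,0,0,0],[0,0,1.5,0,0,0,0],[0,0,1.5,0,0,0,0],[0,0,1.2,0,0,0,0],[0,0,0,0,0,0,0]]]'
python3 - <<'E'
from h import *
print(inS(ctrl.get_state()['position'])); print(ctrl.get_state()['ft_force'])
E
```

```text
time: 6.9
position: [0.5978, 0.1838, 0.0765]
tool_rot: [-3.095, 0.272, -0.027]
ft_force: [7.3, 37.4, 8.2]
grip_width: 0.005
[0.00168456 0.19934548 0.07648278]
[ 7.2669963  37.38628813  8.23638861]
```

```bash
python3 -m jog '[[[0,-2.1,0,0,0,0,0],[0,0,-2,0,0,0,0],[0,0,-3,0,0,0,0],[0,0,-3,0,0,0,0],[0,0,-3,0,0,0,0],[0,0,0,0,0,0,0]]]'
python3 - <<'E'
from h import *
print(inS(ctrl.get_state()['position'])); print(ctrl.get_state()['ft_force'])
a=snap('scene');b=snap('side')
cv2.imwrite('pics/s3.png',np.hstack([cv2.resize(a['frame'][170:330,230:430],(400,320)),cv2.resize(b['frame'][200:360,190:390],(400,320))])[:,:,::-1])
E
```

```text
time: 7.5
position: [0.5997, 0.1805, 0.1843]
tool_rot: [-3.125, 0.297, -0.014]
ft_force: [0.2, 0.4, 1.3]
grip_width: 0.006
[0.00411307 0.19641661 0.18428153]
[0.17603296 0.42082695 1.29024707]
```

View pics/s3.png

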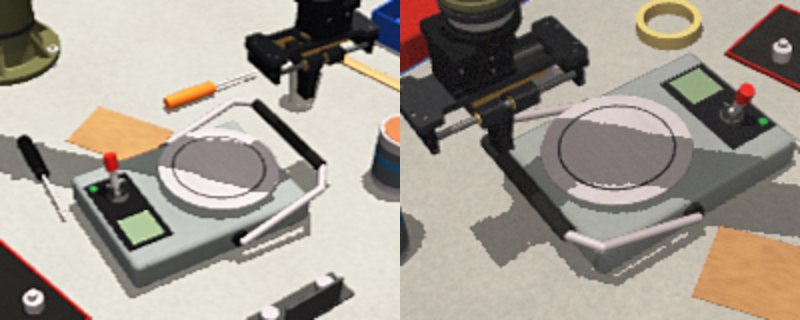

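```bash
python3 - <<'E'
from h import *
a=snap('scene');b=snap('side')
for p in [tri([a,b],[(392.5,254),(232.5,271)]),tri([a,b],[(356.5,221),(275,318.5)])]: print(p,inS(p))
E
```

```text
[0.68003341 0.15081026 0.08643221] [0.08856507 0.18200722 0.08643221]
[0.49777413 0.18046238 0.08910431] [-0.09603859  0.1776274   0.08910431]
```

```bash
python3 -m jog '[[[-0.4,1.2,0,0,0,0,0],[0,0,3,0,0,0,0],[0,0,3,0,0,0,0],[0,0,0.8,0,0,0,0],[0,0,0.8,0,0,0,0],[0,0,0.8,0,0,0,0],[0,0,0.8,0,0,0,0],[0,0,0,0,0,0,0]]]'
python3 - <<'E'
from h import *
print(inS(ctrl.get_state()['position'])); print(ctrl.get_state()['ft_force'])
E
```

```text
time: 8.5
position: [0.5891, 0.1685, 0.0848]
tool_rot: [3.125, -0.295, -0.005]
ft_force: [0.1, -0.9, -1.0]
grip_width: 0.005
[-0.00404814  0.18270874  0.0847957 ]
[ 0.11112984 -0.90774998 -1.00317831]
```

```bash
python3 -m jog '[[[0,0,0.8,0,0,0,0],[0,0,0.7,0,0,0,0],[0,0,0.4,0,0,0,0],[0,0,0,0,0,0,0]]]'
python3 -m jog '[[[0,0,-3,0,0,0,0],[0,0,-4,0,0,0,0],[0,0,-5,0,0,0,0],[0,0,-5,0,0,0,0],[0,5,0,0,0,0,0],[0,5,0,0,0,0,0],[0,0,0,0,0,0,0]]]'
python3 - <<'E'
from h import *
print(inS(ctrl.get_state()['position'])); 
a=snap('scene');b=snap('side');c=snap('wrist')
spots('scene',['handle_bar'],a,dict(handle_bar=.035));spots('side',['handle_bar'],b,dict(handle_bar=.035))
cv2.imwrite('pics/s4.png',np.hstack([np.vstack([cv2.resize(a['frame'][190:310,260:410],(400,320)),cv2.resize(b['frame'][230:350,230:380],(400,280))]),cv2.resize(c['frame'],(400,600))])[:,:,::-1])
E
```

```text
time: 8.9
position: [0.5903, 0.1697, 0.0676]
tool_rot: [3.127, -0.294, -0.001]
ft_force: [-1.7, -1.1, 0.9]
grip_width: 0.007
time: 9.6
position: [0.5719, 0.062, 0.2373]
tool_rot: [3.119, -0.312, 0.0]
ft_force: [-0.9, -1.2, -0.4]
grip_width: 0.007
[-0.00141122  0.07482497  0.23727764]
scene handle_bar 0.77 (375, 252) [0.603 0.167 0.035]
side handle_bar 0.88 (252, 310) [0.588 0.172 0.035]
```

View pics/s4.png

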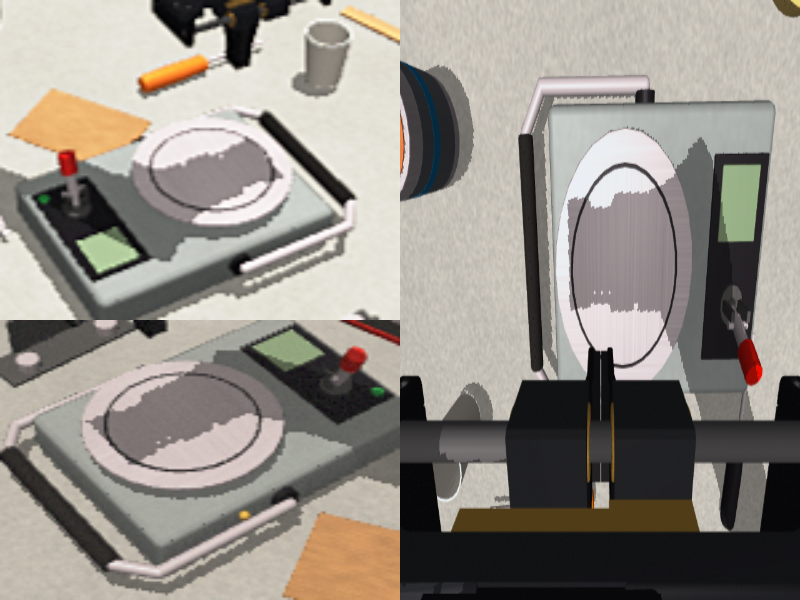

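```bash
python3 - <<'E'
from h import *
im={c:snap(c) for c in ['wrist','scene','side']}
w=im['wrist']
pts=np.array([onplane(w,*q,.075) for q in [(361,131),(272,206),(442,206),(361,294)]])
A=np.c_[2*pts[:,:2],np.ones(4)];sol=np.linalg.lstsq(A,(pts[:,:2]**2).sum(1),rcond=None)[0]
print('ring',sol[:2],np.sqrt(sol[2]+sol[0]**2+sol[1]**2),inS([*sol[:2],.075]))
for l in ['handle_bar','switch_knob','switch_pivot','pan_top','cup']:
    obs=[]
    for c in im:
        r=finder.spot_point(l,c)
        if r and r[0]['conf']>.5: obs.append((c,(r[0]['point'][1]*640,r[0]['point'][0]*480)))
    if len(obs)>1:
        p=tri([im[c] for c,_ in obs],[q for _,q in obs]); print(l,p.round(4),inS(p).round(4),[(c,np.round(np.array(q)-proj(im[c],p),1).tolist()) for c,q in obs])
E
```

```text
ring [0.56843111 0.04405748] 0.0711069878692803 [-0.00149608  0.05654718  0.075     ]
handle_bar [0.5941 0.1689 0.0283] [0.0008 0.184  0.0283] [('wrist', [-1.2, 2.5]), ('scene', [-0.6, 0.8]), ('side', [-0.9, -0.6])]
switch_knob [ 0.4917 -0.1047  0.1166] [-0.0495 -0.1038  0.1166] [('wrist', [-4.0, -2.5]), ('scene', [-0.3, -0.4]), ('side', [0.6, -0.6])]
switch_pivot [ 0.5087 -0.113   0.0511] [-0.0313 -0.1088  0.0511] [('wrist', [0.3, -1.1]), ('scene', [0.0, -0.3]), ('side', [0.2, 0.2])]
pan_top [0.5692 0.0404 0.0776] [-0.0001  0.0531  0.0776] [('wrist', [2.3, 3.3]), ('scene', [3.5, 0.7]), ('side', [3.2, -0.1])]
cup [ 0.4636  0.3465 -0.0047] [-0.1602  0.3345 -0.0047] [('wrist', [-0.0, 0.2]), ('scene', [0.8, -0.0]), ('side', [1.4, 0.0])]
```

The handle lies level: the bar sits at ys .184, z .028–.035, with no force left on the tool. Next is the switch.

```bash
python3 -m jog '[[[-2.2,4.5,0.5,0,0,0,5],[-2.2,4.5,0.5,0,0,0,5],[-2.2,4.5,1,0,0,0,5],[-2.2,4.5,1,0,0,0,5],[0,0,0,0,7.17,0,5],[0,0,0,0,7.17,0,5],[0,0,0,0,7.17,0,5],[0,0,0,0,0,0,5]]]'
python3 - <<'E'
from h import *
print(inS(ctrl.get_state()['position'])); to(S(-.09,-.105,.207),79.4)
w=snap('wrist','w5');im={'wrist':w,'scene':snap('scene'),'side':snap('side')}
for l in ['switch_knob','switch_pivot']:
    obs=[(c,finder.spot_point(l,c)) for c in im]
    print(l,[(c,round(r[0]['conf'],2),[round(r[0]['point'][1]*640),round(r[0]['point'][0]*480)]) for c,r in obs if r])
    z=.110 if l=='switch_knob' else .058
    r=obs[0][1]
    if r: print(inS(onplane(w,r[0]['point'][1]*640,r[0]['point'][0]*480,z)))
E
```

```text
time: 11.55
position: [0.4557, -0.0877, 0.2076]
tool_rot: [3.056, -0.286, 0.471]
ft_force: [0.0, 1.1, -0.1]
grip_width: 0.56
[-0.08808515 -0.09372587  0.20759674]
pos [ 0.4557 -0.0877  0.2076] F [ 0.   1.1 -0.1] w 4.87 t 11.6 jaw -100.8 | shift cm [-0.2   1.13  0.01] turn -0.2 tilt [  0.44 -17.3    0.  ]
switch_knob [('wrist', 0.82, [337, 234]), ('scene', 0.67, [282, 252]), ('side', 0.5, [363, 244])]
[-0.04986063 -0.10570336  0.11      ]
switch_pivot [('wrist', 0.64, [335, 208]), ('scene', 0.84, [287, 271]), ('side', 0.58, [356, 262])]
[-0.02882844 -0.10701728  0.058     ]
```

View pics/w5.png

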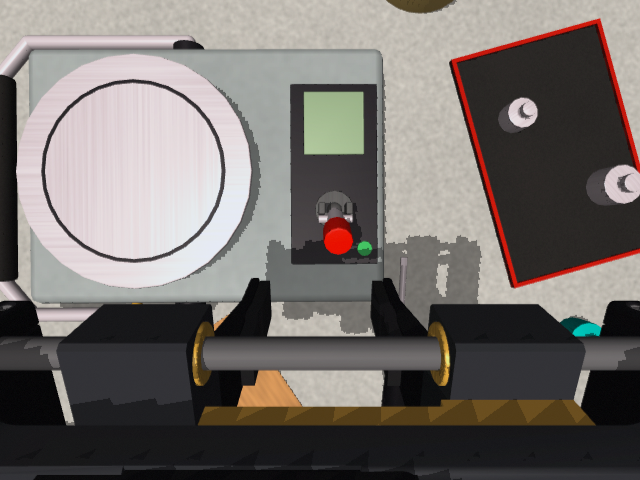

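The picture shows the knob at (338,237) between the jaw sides, about 12 mm off centre. I correct for that and descend along the lever.

```bash
python3 -m jog '[[[0,1.2,0,0,3.9,-0.2,5],[0,0,0,0,0,0,5],[0,0,3,0,0,0,5],[0,0,3,0,0,0,5],[0,0,0,0,0,0,5]]]'
python3 - <<'E'
from h import *
p=inS(ctrl.get_state()['position']); print(p); to(S(-.052,-.1065,.114),79.4)
E
```

```text
time: 12.5
position: [0.479, -0.105, 0.146]
tool_rot: [3.038, -0.281, 0.551]
ft_force: [-0.7, 0.3, 0.5]
grip_width: 0.576
[-0.06198607 -0.10645872  0.1459968 ]
pos [ 0.479 -0.105  0.146] F [-0.7  0.3  0.5] w 5.01 t 12.5 jaw -100.6 | shift cm [-0.19 -0.02  3.35] turn -0.0 tilt [  0.47 -20.17   0.  ]
```

```bash
python3 -m jog '[[[-0.2,0,1.7,0,0,0,5],[0,0,1.6,0,0,0,5],[0,0,0,0,0,0,1],[0,0,0,0,0,0,1],[0,0,0,0,0,0,1],[0,0,0,0,0,0,1],[0,0,0,0,0,0,1],[0,0,0,0,0,0,1]]]' 30
python3 - <<'E'
from h import *
p=inS(ctrl.get_state()['position']); print(p); to(S(-.052,-.1065,.114),79.4)
E
```

```text
time: 13.3
position: [0.4914, -0.1072, 0.1195]
tool_rot: [3.035, -0.28, 0.566]
ft_force: [-3.0, 4.1, 4.8]
grip_width: 0.217
[-0.04934512 -0.10631744  0.11951156]
pos [ 0.4914 -0.1072  0.1195] F [-3.   4.1  4.8] w 1.88 t 13.3 jaw -100.6 | shift cm [-0.45  0.01  0.42] turn -0.0 tilt [  0.46 -20.71   0.  ]
```

```bash
python3 -m jog '[[[0,0,-0.5,0,0,0,1],[0,0,-0.5,0,0,0,1],[0,0,-0.5,0,0,0,1],[0,0,-0.3,0,0,0,1],[0,0,0,0,0,0,1]]]'
python3 - <<'E'
from h import *
p=inS(ctrl.get_state()['position']); print(p,ctrl.get_state()['ft_force'])
E
```

```text
time: 13.8
position: [0.4844, -0.106, 0.1333]
tool_rot: [3.035, -0.281, 0.564]
ft_force: [13.0, 0.8, -18.0]
grip_width: 0.224
[-0.0565254  -0.10644004  0.13329607] [ 13.00147354   0.76962877 -17.98640325]
```

```bash
python3 -m jog '[[[1,0,0.3,0,-7.16,0,1],[1,0,0.06,0,-7.16,0,1],[1,0,0.06,0,-7.16,0,1],[1,0,0.06,0,-7.16,0,1],[1,0,0.06,0,-7.16,0,1],[1,0,0.06,0,-7.16,0,1],[0,0,0,0,0,0,1],[0,0,0,0,0,0,1]]]'
python3 - <<'E'
from h import *
p=inS(ctrl.get_state()['position']); print(p,ctrl.get_state()['ft_force']); to(S(-.03,-.1065,.058))
E
```

```text
time: 14.6
position: [0.5406, -0.1163, 0.128]
tool_rot: [-3.039, 0.286, 0.606]
ft_force: [-3.3, 2.6, -4.4]
grip_width: 0.221
[ 0.00062517 -0.10616901  0.12798756] [-3.32310737  2.59921418 -4.42551009]
pos [ 0.5406 -0.1163  0.128 ] F [-3.3  2.6 -4.4] w 1.92 t 14.6 jaw -100.7 | shift cm [-0.15 -0.01  7.64] turn None tilt [ 0.37 21.95 -0.  ]
```

```bash
python3 -m jog '[[[0,0,0,0,0,0,4],[0,0,0,0,0,0,4],[0,0,0,0,0,0,4],[0,0,-3,0,0,0,5],[0,0,-4,0,0,0,5],[0,0,-4,0,7.16,0,5],[-3,0,0,0,7.16,0,5],[-3,0,0,0,7.16,0,5],[0,0,0,0,0,0,5]]]'
python3 - <<'E'
from h import *
to(S(-.03,-.1065,.058),79.4)
im={c:snap(c) for c in ['wrist','scene','side']}
for l in ['switch_knob','switch_pivot']:
    obs=[]
    for c in im:
        for r in finder.spot_point(l,c)[:2]: print(l,c,round(r['conf'],2),round(r['point'][1]*640),round(r['point'][0]*480))
piv=S(-.030,-.1065,.058)
for n,q in [('down',S(-.03+.056*.366,-.1065,.058+.052)),('up',S(-.03+.067*.366,-.1065,.058+.0623))]: print(n,[(c,proj(im[c],q).round(1)) for c in im])
w=im['wrist']['frame'];u,v=proj(im['wrist'],piv).astype(int);u=np.clip(u,70,570);v=np.clip(v,60,420)
cr=[cv2.resize(w[v-60:v+60,u-70:u+70],(400,343))]
for c in ['scene','side']:
    u,v=proj(im[c],piv).astype(int); cr.append(cv2.resize(im[c]['frame'][v-40:v+30,u-35:u+35],(343,343),interpolation=cv2.INTER_CUBIC))
cv2.imwrite('pics/s6.png',cv2.resize(np.hstack(cr),(800,260))[:,:,::-1])
E
```

```text
time: 15.5
position: [0.516, -0.1128, 0.2472]
tool_rot: [3.116, -0.293, -0.014]
ft_force: [0.0, 0.8, -0.6]
grip_width: 0.575
pos [ 0.516  -0.1128  0.2472] F [ 0.   0.8 -0.6] w 5.0 t 15.5 jaw -100.7 | shift cm [-0.44 -0.31 18.92] turn -0.1 tilt [ 0.72  0.43 -0.  ]
switch_knob wrist 0.7 317 209
switch_knob scene 0.4 293 261
switch_knob side 0.66 350 235
switch_knob side 0.5 355 258
switch_pivot wrist 0.74 531 148
switch_pivot wrist 0.62 318 214
switch_pivot scene 0.95 289 269
switch_pivot scene 0.52 374 247
switch_pivot side 0.91 354 258
down [('wrist', array([317.8, 210.2])), ('scene', array([290.6, 259.7])), ('side', array([350.8, 237.5]))]
up [('wrist', array([317.9, 208.5])), ('scene', array([291.2, 257.9])), ('side', array([350. , 233.5]))]
```

View pics/s6.png

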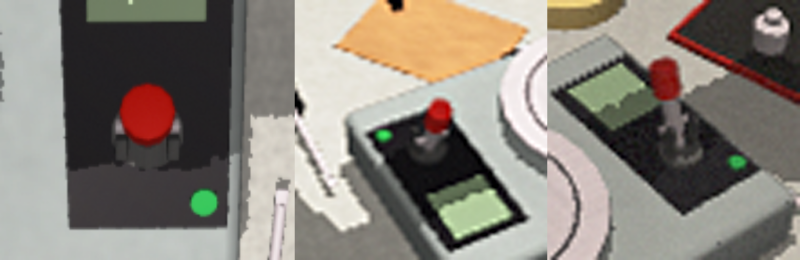

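```bash
python3 - <<'E'
from h import *
im={c:snap(c) for c in ['scene','side']}
for c in im:
    for tag,fr,sg in [('start',cv2.imread(f'pics/{c}0.png')[:,:,::-1],-1),('now',im[c]['frame'],1)]:
        h=cv2.cvtColor(np.ascontiguousarray(fr),cv2.COLOR_RGB2HSV)
        m=((h[...,0]<8)|(h[...,0]>172))&(h[...,1]>170)&(h[...,2]>80)
        u0,v0=proj(im[c],S(-.03,-.1065,.11)).astype(int); k=np.zeros_like(m);k[v0-22:v0+22,u0-22:u0+22]=1
        ys,xs=np.nonzero(m&k)
        P=lambda r:proj(im[c],S(-.03+sg*r*.366,-.1065,.058+r*.93)).round(1)
        print(c,tag,'red',(xs.mean().round(1),ys.mean().round(1)),len(xs),'down',P(.056),'up',P(.067))
E
```

```text
scene start red (np.float64(285.0), np.float64(250.4)) 53 down [284.2 251.4] up [283.5 247.9]
scene now red (np.float64(291.2), np.float64(259.0)) 47 down [290.6 259.7] up [291.2 257.9]
side start red (np.float64(362.9), np.float64(238.8)) 135 down [361.6 246.3] up [362.9 244.1]
side now red (np.float64(357.3), np.float64(234.0)) 128 down [350.8 237.5] up [350.  233.5]
```

The lever leans to the rear and the collar is down, since its offset matches the starting state. On to the weights.

```bash
python3 -m jog '[[[0,4.8,0,0,0,0,6.5],[0,4.8,0,0,0,0,6.5],[0,4.8,0,0,0,0,6.5],[0,4.8,0,0,0,0,6.5],[0,3,0,0,0,0,6.5],[0,0,0,0,0,0,6.5]]]'
python3 - <<'E'
from h import *
w=snap('wrist','w7'); to([.5,-.335,.25],79.4)
spots('wrist',['weight_500','weight_200a','weight_100'],w,dict(weight_500=.004,weight_200a=.004,weight_100=.004),6)
E
```

```text
time: 16.65
position: [0.4818, -0.3382, 0.2476]
tool_rot: [3.116, -0.306, -0.015]
ft_force: [-0.2, 0.1, 0.1]
grip_width: 0.748
pos [ 0.4833 -0.3347  0.2476] F [0.2 1.1 0.7] w 6.49 t 16.7 jaw -101.0 | shift cm [ 1.64 -0.29 -0.26] turn -0.4 tilt [ 0.53  0.45 -0.  ]
wrist weight_500 0.69 (260, 124) [ 0.566 -0.297  0.004]
wrist weight_100 0.69 (260, 124) [ 0.566 -0.297  0.004]
```

View pics/w7.png

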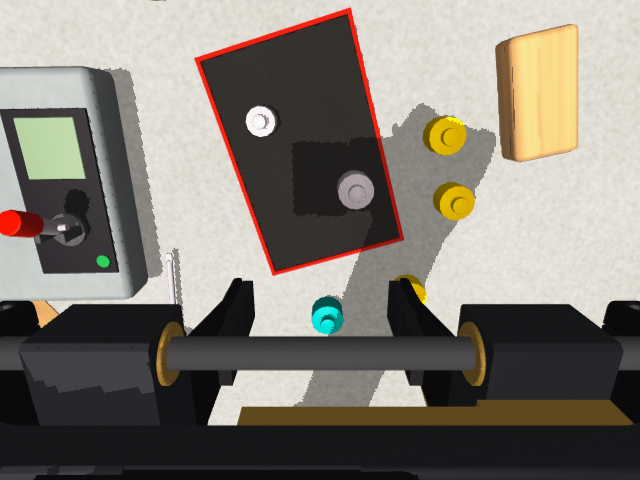

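```bash
python3 - <<'E'
from h import *
w=snap('wrist'); g=cv2.cvtColor(w['frame'],cv2.COLOR_RGB2HSV)
m=((g[...,2]>75)&(g[...,1]<60)).astype(np.uint8); tr=np.zeros_like(m); cv2.fillPoly(tr,[np.array([(202,64),(347,16),(396,235),(276,268)])],1)
n,lab,st,ce=cv2.connectedComponentsWithStats(m&tr)
for i in range(1,n):
    if st[i,4]>150:
        x,y,ww,hh,a=st[i]; k=.022
        L=onplane(w,x,y+hh/2,k);Rr=onplane(w,x+ww,y+hh/2,k)
        (cx,cy),r=cv2.minEnclosingCircle(np.argwhere(lab==i)[:,::-1].astype(np.float32))
        print(st[i],ce[i].round(1),'dia',np.linalg.norm(L-Rr).round(4),'pos top',onplane(w,*ce[i],.022).round(4),'base',onplane(w,*ce[i],.004).round(4), 'circ',cx,cy,r)
my=((abs(g[...,0].astype(int)-27)<6)&(g[...,1]>150)).astype(np.uint8);my[:,480:]=0;my[:115]=0
n,lab,st,ce=cv2.connectedComponentsWithStats(my)
for i in range(1,n):
    if st[i,4]>300:
        x,y,ww,hh,a=st[i];print('yellow',st[i],np.linalg.norm(onplane(w,x,y+hh/2,.02)-onplane(w,x+ww,y+hh/2,.02)))
print('tray',[onplane(w,u,v,.011)[:2].round(4) for u,v in [(196,58),(351,9),(403,239),(274,274)]])
E
```

```text
[202  63  75 206 688] [231.9 142.5] dia 0.0728 pos top [ 0.558  -0.2592  0.022 ] base [ 0.5574 -0.255   0.004 ] circ 240.0 165.5 108.63825988769531
[256 107  31  32 759] [271.4 122.6] dia 0.0291 pos top [ 0.5688 -0.3003  0.022 ] base [ 0.5687 -0.2981  0.004 ] circ 271.3235168457031 122.55882263183594 15.909940719604492
[ 347  173   37   39 1127] [364.5 192.3] dia 0.0369 pos top [ 0.4868 -0.3763  0.022 ] base [ 0.4827 -0.3779  0.004 ] circ 364.2322692871094 192.39764404296875 19.66519546508789
yellow [ 433  121   44   38 1332] 0.04233801887823639
yellow [ 442  186   38   38 1158] 0.038642662202293926
yellow [408 277  26  33 424] 0.028601603734183134
tray [array([ 0.6368, -0.2437]), array([ 0.6498, -0.3899]), array([ 0.4264, -0.4103]), array([ 0.4124, -0.2658])]
```

Two weights are in the tray: 37 mm across (200 g) at (0.486,-0.377) and 29 mm across (100 g) at (0.569,-0.300). The yellow and turquoise ones stay where they are. I pick the 200 first.

```bash
python3 - <<'E'
from h import *
to([.486,-.3765,.10],79.4); to(S(-.031,.055,.15),79.4); to([.569,-.300,.1],79.4)
E
```

```text
pos [ 0.4854 -0.3301  0.2482] F [0.1 0.4 0.6] w 6.52 t 16.9 jaw -100.5 | shift cm [ 1.    4.44 14.85] turn 0.1 tilt [ 0.46  0.39 -0.  ]
pos [ 0.4854 -0.3301  0.2482] F [0.1 0.4 0.6] w 6.52 t 16.9 jaw -100.5 | shift cm [ -1.57 -38.22   9.52] turn 0.1 tilt [ 0.46  0.39 -0.  ]
pos [ 0.4854 -0.3301  0.2482] F [0.1 0.4 0.6] w 6.52 t 16.9 jaw -100.5 | shift cm [ 7.76 -4.6  14.73] turn 0.1 tilt [ 0.46  0.39 -0.  ]
```

```bash
python3 -m jog '[[[0.9,4.55,0,0.46,0.39,0.1,6.5],[0,0,4.5,0,0,0,6],[0,0,4.5,0,0,0,6],[0,0,4,0,0,0,6],[0,0,2,0,0,0,6],[0,0,0,0,0,0,6]]]'
python3 - <<'E'
from h import *
to([.486,-.3765,.031],79.4)
w=snap('wrist','w8')
E
```

```text
time: 17.5
position: [0.4835, -0.3752, 0.0949]
tool_rot: [-3.125, 0.291, 0.009]
ft_force: [-1.0, 0.5, 1.3]
grip_width: 0.694
pos [ 0.4835 -0.3752  0.0949] F [-1.   0.5  1.3] w 6.04 t 17.5 jaw -100.7 | shift cm [0.31 0.1  6.39] turn -0.1 tilt [-0.16  0.36  0.  ]
```

View pics/w8.png

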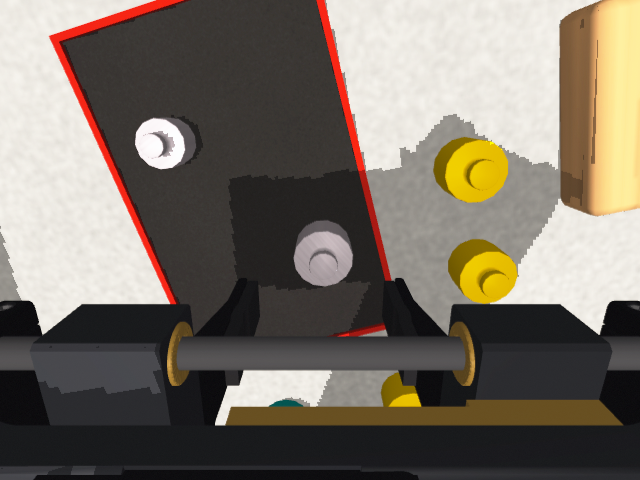

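```bash
python3 - <<'E'
from h import *
w=snap('wrist')
print([(z,onplane(w,*q,z).round(4)) for q,z in [((323,262),.040),((323,255),.028)]]); print([(z,onplane(w,*q,z).round(4)) for q,z in [((152,145),.036),((163,143),.024)]]); to([.486,-.3765,.031],79.4)
E
```

```text
[(0.04, array([ 0.4899, -0.3785,  0.04  ])), (0.028, array([ 0.4896, -0.3784,  0.028 ]))]
[(0.036, array([ 0.5703, -0.3019,  0.036 ])), (0.024, array([ 0.5703, -0.3029,  0.024 ]))]
pos [ 0.4858 -0.3776  0.0994] F [ 0.3 -0.2  0.2] w 6.02 t 17.6 jaw -100.7 | shift cm [-0.01 -0.11  6.84] turn -0.1 tilt [ 0.05 -0.05  0.  ]
```

```bash
python3 -m jog '[[[0.37,0,2.5,0,0,0,5],[0,0,2.5,0,0,0,5],[0,0,1.8,0,0,0,5],[0,0,0,0,0,0,5],[0,0,0,0,0,0,2],[0,0,0,0,0,0,2],[0,0,0,0,0,0,2],[0,0,0,0,0,0,2],[0,0,0,0,0,0,2]]]' 15
python3 -m jog '[[[0,0,-0.5,0,0,0,2],[0,0,-2,0,0,0,2],[0,0,-4,0,0,0,2],[0,0,-4,0,0,0,2],[0,0,-2,0,0,0,2],[0,0,0,0,0,0,2]]]'
python3 - <<'E'
from h import *
to(S(-.031,.055,.156),79.4)
E
```

```text
time: 18.5
position: [0.49, -0.3792, 0.0329]
tool_rot: [3.126, -0.295, 0.005]
ft_force: [-0.6, 2.6, 6.8]
grip_width: 0.41
time: 19.1
position: [0.4901, -0.3808, 0.1598]
tool_rot: [3.123, -0.296, 0.01]
ft_force: [0.6, -0.5, -1.3]
grip_width: 0.408
pos [ 0.4901 -0.3808  0.1598] F [ 0.6 -0.5 -1.3] w 3.55 t 19.1 jaw -100.8 | shift cm [ -3.24 -43.03   0.17] turn -0.2 tilt [ 0.25 -0.39  0.  ]
```

```bash
python3 -m jog '[[[0,-1,-3.8,0.25,-0.39,-0.2,2],[-0.4,-4.7,0,0,0,0,2],[-0.4,-4.7,0,0,0,0,2],[-0.4,-4.7,0,0,0,0,2],[-0.4,-4.7,0,0,0,0,2],[-0.4,-4.7,0,0,0,0,2],[-0.4,-4.7,0,0,0,0,2],[-0.4,-4.7,0,0,0,0,2],[-0.4,-4.7,0,0,0,0,2],[0,-3,0,0,0,0,2],[0,-1.4,2,0,0,0,2],[0,0,0,0,0,0,2]]]'
python3 - <<'E'
from h import *
to(S(-.031,.055,.104),79.4)
E
```

```text
time: 20.3
position: [0.5333, 0.0524, 0.1712]
tool_rot: [-3.125, 0.282, 0.021]
ft_force: [0.0, 0.1, -2.9]
grip_width: 0.406
pos [0.5333 0.0524 0.1712] F [ 0.   0.1 -2.9] w 3.53 t 20.3 jaw -100.3 | shift cm [0.75 0.35 6.71] turn 0.3 tilt [-0.16  0.8   0.  ]
```

```bash
python3 -m jog '[[[0,0,0,0,0,0,2],[0,0,0,0,0,0,2]]]'
python3 - <<'E'
from h import *
to(S(-.031,.055,.104),79.4)
E
```

```text
time: 20.5
position: [0.536, 0.0478, 0.1751]
tool_rot: [-3.125, 0.294, 0.011]
ft_force: [-0.1, -0.8, -1.8]
grip_width: 0.405
pos [0.536  0.0478 0.1751] F [-0.1 -0.8 -1.8] w 3.53 t 20.5 jaw -100.7 | shift cm [ 0.36 -0.06  7.11] turn -0.1 tilt [-0.15  0.4   0.  ]
```

```bash
python3 -m jog '[[[0.3,0,2.5,-0.15,0.4,0,2],[0,0,2.5,0,0,0,2],[0,0,1.2,0,0,0,2],[0,0,0.5,0,0,0,2],[0,0,0,0,0,0,2],[0,0,0.2,0,0,0,2],[0,0,0.1,0,0,0,2],[0,0,0,0,0,0,2],[0,0,0,0,0,0,2]]]'
python3 - <<'E'
from h import *
to(S(-.031,.055,.104),79.4)
E
```

```text
time: 21.4
position: [0.5392, 0.0493, 0.1058]
tool_rot: [-3.127, 0.29, -0.002]
ft_force: [0.2, 0.3, -1.8]
grip_width: 0.411
pos [0.5392 0.0493 0.1058] F [ 0.2  0.3 -1.8] w 3.57 t 21.4 jaw -100.6 | shift cm [0.02 0.13 0.18] turn 0.0 tilt [-0.05 -0.07  0.  ]
```

```bash
python3 -m jog '[[[0,0,0.1,0,0,0,2],[0,0,0.1,0,0,0,2],[0,0,0,0,0,0,2],[0,0,0,0,0,0,2]]]'; python3 -m jog '[[[0,0,0.1,0,0,0,2],[0,0,0,0,0,0,2],[0,0,0,0,0,0,2]]]'
```

```text
time: 21.8
position: [0.539, 0.0493, 0.1035]
tool_rot: [-3.127, 0.29, -0.001]
ft_force: [0.4, 0.2, -1.1]
grip_width: 0.407
time: 22.1
position: [0.539, 0.0492, 0.1026]
tool_rot: [-3.127, 0.29, -0.001]
ft_force: [-0.3, 0.2, 0.3]
grip_width: 0.408
```

```bash
python3 -m jog '[[[0,0,0,0,0,0,4.2],[0,0,0,0,0,0,5.2],[0,0,0,0,0,0,5.2],[0,0,0,0,0,0,5.2],[0,0,-2,0,0,0,5.2],[0,0,-4,0,0,0,5.2],[0,0,-4.5,0,0,0,5.2],[0,0,0,0,0,0,5.2]]]'
python3 - <<'E'
from h import *
w=snap('wrist');print(inS(ctrl.get_state()['position']))
to([.5695,-.302,.12],79.4)
for c,im in [('scene',snap('scene')),('side',snap('side'))]: spots(c,['weight_200a','weight_100','cup'],im,dict(weight_200a=.075,weight_100=.004),3)
E
```

```text
time: 22.9
position: [0.5427, 0.0498, 0.2142]
tool_rot: [-3.125, 0.29, -0.02]
ft_force: [0.7, -0.3, -0.3]
grip_width: 0.594
[-0.0293375   0.05683046  0.21106714]
pos [0.5411 0.0495 0.2111] F [-1.3  0.1 -0.3] w 5.22 t 22.9 jaw -100.6 | shift cm [ 9.19 34.05  9.09] turn -0.0 tilt [-0.14 -0.44  0.  ]
scene weight_100 0.66 (244, 323) [ 0.561 -0.303  0.004]
scene weight_100 0.44 (325, 272) [0.55  0.004 0.004]
scene cup 0.56 (382, 220) [0.472 0.348 0.   ]
side weight_100 0.52 (378, 229) [ 0.569 -0.294  0.004]
side cup 0.67 (231, 401) [0.462 0.342 0.   ]
side cup 0.58 (326, 210) [ 0.743 -0.26  -0.   ]
```

```bash
python3 -m jog '[[[1.15,4.26,0,-0.14,-0.44,0,5],[1.15,4.26,0,0,0,0,5],[1.15,4.26,0,0,0,0,5],[1.15,4.26,0,0,0,0,5],[1.15,4.26,0,0,0,0,5],[1.15,4.26,0,0,0,0,5],[1.15,4.26,0,0,0,0,5],[1.15,4.26,0,0,0,0,5],[0,0,4.5,0,0,0,5],[0,0,4.5,0,0,0,5],[0,0,1.5,0,0,0,5],[0,0,0,0,0,0,5]]]'
python3 - <<'E'
from h import *
w=snap('wrist'); to([.5695,-.302,.031],79.4)
for r in finder.trace('weight_100','wrist')[:2]:
    ys,xs=np.nonzero(r['region']); print(r['conf'],xs.min(),xs.max(),ys.min(),ys.max(),onplane(w,(xs.min()+xs.max())/2,(ys.min()+ys.max())/2,.018).round(4))
E
```

```text
time: 24.55
position: [0.5639, -0.3015, 0.099]
tool_rot: [-3.127, 0.289, 0.021]
ft_force: [-0.3, -0.2, 0.0]
grip_width: 0.573
pos [ 0.5657 -0.3023  0.1018] F [ 0.2 -0.7  1. ] w 4.97 t 24.6 jaw -100.6 | shift cm [ 0.43 -0.11  7.08] turn 0.0 tilt [ 0.06  0.5  -0.  ]
0.67 295 339 222 271 [ 0.5696 -0.2999  0.018 ]
```

```bash
python3 -m jog '[[[0.4,-0.15,2.5,0,0.4,0,4.5],[0,0,2.5,0,0,0,4.5],[0,0,1.9,0,0,0,4.5],[0,0,0,0,0,0,4.5],[0,0,0,0,0,0,4.5],[0,0,0,0,0,0,1],[0,0,0,0,0,0,1],[0,0,0,0,0,0,1],[0,0,0,0,0,0,1],[0,0,0,0,0,0,1]]]' 15
python3 -m jog '[[[0,0,-0.5,0,0,0,1],[0,0,-3,0,0,0,1],[0,0,-4.5,0,0,0,1],[0,0,-4.5,0,0,0,1],[0,0,-4.5,0,0,0,1],[0,0,0,0,0,0,1],[0,0,0,0,0,0,1]]]'
python3 - <<'E'
from h import *
to(S(.030,.055,.12),79.4)
E
```

```text
time: 25.65
position: [0.5706, -0.3023, 0.0344]
tool_rot: [3.126, -0.29, 0.002]
ft_force: [-0.6, 0.7, 6.1]
grip_width: 0.311
time: 26.35
position: [0.5701, -0.3022, 0.2042]
tool_rot: [3.126, -0.29, 0.002]
ft_force: [0.4, 0.2, -1.8]
grip_width: 0.314
pos [ 0.5701 -0.3022  0.2042] F [ 0.4  0.2 -1.8] w 2.73 t 26.4 jaw -100.6 | shift cm [ -3.4  -33.87   8.34] turn -0.0 tilt [ 0.14 -0.09  0.  ]
```

```bash
python3 -m jog '[[[-0.43,-4.23,0,0,0,0,1],[-0.43,-4.23,0,0,0,0,1],[-0.43,-4.23,0,0,0,0,1],[-0.43,-4.23,0,0,0,0,1],[-0.43,-4.23,0,0,0,0,1],[-0.43,-4.23,0,0,0,0,1],[-0.43,-4.23,0,0,0,0,1],[-0.43,-4.23,0,0,0,0,1],[0,0,3,0,0,0,1],[0,0,3,0,0,0,1],[0,0,0,0,0,0,1],[0,0,0,0,0,0,1]]]'
python3 - <<'E'
from h import *
to(S(.030,.055,.104),79.4)
E
```

```text
time: 27.55
position: [0.597, 0.0365, 0.1409]
tool_rot: [3.126, -0.291, -0.007]
ft_force: [0.2, -0.2, -1.1]
grip_width: 0.313
pos [0.597  0.0365 0.1409] F [ 0.2 -0.2 -1.1] w 2.72 t 27.6 jaw -100.6 | shift cm [ 0.22 -0.07  3.69] turn -0.0 tilt [ 0.15  0.25 -0.  ]
```

```bash
python3 -m jog '[[[0.1,0,1.6,0.15,0.25,0,1],[0,0,1.2,0,0,0,1],[0,0,0.5,0,0,0,1],[0,0,0.2,0,0,0,1],[0,0,0,0,0,0,1],[0,0,0,0,0,0,1]]]';  python3 -m jog '[[[0,0,0.1,0,0,0,1],[0,0,0,0,0,0,1],[0,0,0,0,0,0,1]]]'; python3 -m jog '[[[0,0,0.1,0,0,0,1],[0,0,0,0,0,0,1],[0,0,0,0,0,0,1]]]'
```

```text
time: 28.15
position: [0.5998, 0.0368, 0.1083]
tool_rot: [-3.127, 0.29, -0.008]
ft_force: [-0.4, -0.1, -0.2]
grip_width: 0.313
time: 28.45
position: [0.5994, 0.0368, 0.1068]
tool_rot: [-3.128, 0.29, -0.007]
ft_force: [-0.7, -0.4, -0.3]
grip_width: 0.313
time: 28.75
position: [0.5993, 0.0368, 0.1056]
tool_rot: [-3.128, 0.29, -0.006]
ft_force: [0.1, -0.3, -1.0]
grip_width: 0.313
```

```bash
python3 -m jog '[[[0,0,0.1,0,0,0,1],[0,0,0,0,0,0,1],[0,0,0,0,0,0,1]]]';python3 -m jog '[[[0,0,0.1,0,0,0,1],[0,0,0,0,0,0,1],[0,0,0,0,0,0,1]]]'; python3 - <<'E'
from h import *
for _ in range(6): s=snap('scene'); st=ctrl.get_state(); print(st['position'][2].round(4),st['ft_force'][2].round(2))
E
```

```text
time: 29.05
position: [0.5993, 0.0368, 0.1046]
tool_rot: [-3.128, 0.29, -0.006]
ft_force: [0.2, 0.1, -0.3]
grip_width: 0.315
time: 29.35
position: [0.5995, 0.0368, 0.1038]
tool_rot: [-3.128, 0.29, -0.007]
ft_force: [-0.9, 1.1, -0.7]
grip_width: 0.316
0.1038 0.27
0.1038 1.08
0.1038 0.54
0.1037 1.43
0.1037 0.7
0.1037 1.03
```

```bash
python3 -m jog '[[[0,0,0,0,0,0,3.4],[0,0,0,0,0,0,4.4],[0,0,0,0,0,0,4.4],[0,0,0,0,0,0,4.4],[0,0,-2,0,0,0,4.4],[0,0,-4,0,0,0,4.4],[-3,0,-4,0,0,0,4.4],[-4,0,0,0,0,0,4.4],[-4,0,0,0,0,0,4.4],[0,0,0,0,0,0,4.4]]]'
python3 - <<'E'
from h import *
to(S(.030,.055,.104),79.4)
w=snap('wrist','w9')
for c,im in [('scene',snap('scene')),('side',snap('side'))]: spots(c,['weight_200a','weight_100','cup'],im,dict(weight_200a=.073,weight_100=.073),3)
E
```

```text
time: 30.65
position: [0.4863, 0.0582, 0.2029]
tool_rot: [3.128, -0.286, 0.002]
ft_force: [0.3, -0.9, -0.3]
grip_width: 0.508
pos [0.4863 0.0582 0.2029] F [ 0.3 -0.9 -0.3] w 4.42 t 30.6 jaw -100.4 | shift cm [11.47  0.06  9.91] turn 0.2 tilt [ 0.03 -0.09  0.  ]
scene weight_200a 0.48 (304, 353) [ 0.783 -0.269  0.073]
scene weight_100 0.39 (346, 259) [0.6   0.042 0.073]
scene cup 0.95 (382, 222) [0.483 0.337 0.   ]
scene cup 0.74 (380, 320) [ 0.791 -0.003  0.   ]
scene cup 0.7 (288, 270) [ 0.467 -0.078 -0.   ]
side weight_100 0.69 (292, 266) [0.595 0.033 0.073]
side cup 0.69 (231, 401) [0.464 0.341 0.   ]
```

View pics/w9.png

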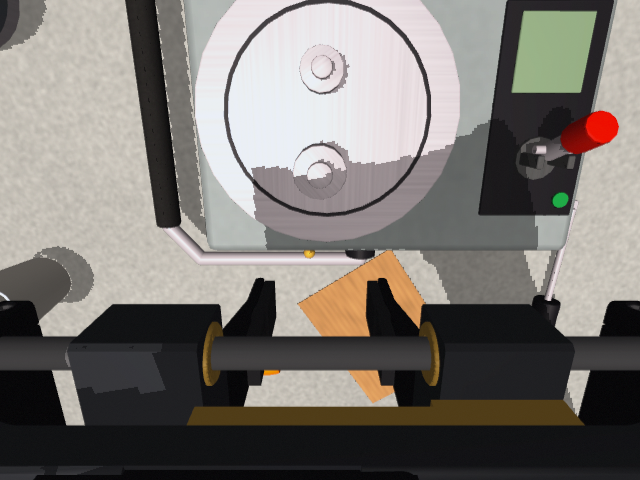

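Both weights stand upright inside the ring, the 100 at (323,68) and the 200 at (320,172). I let them stand.

```bash
for i in 1 2; do python3 -m jog '[[[0,0,0,0,0,0,4.8],[0,0,0,0,0,0,4.8],[0,0,0,0,0,0,4.8],[0,0,0,0,0,0,4.8],[0,0,0,0,0,0,4.8],[0,0,0,0,0,0,4.8],[0,0,0,0,0,0,4.8],[0,0,0,0,0,0,4.8],[0,0,0,0,0,0,4.8],[0,0,0,0,0,0,4.8],[0,0,0,0,0,0,4.8],[0,0,0,0,0,0,4.8]]]' | head -1; done
python3 - <<'E'
from h import *
w=snap('wrist')
for n,q,z in [('100top',(323,68),.102),('200top',(320,174),.107)]: p=onplane(w,*q,z);print(n,p,inS(p))
to(S(.030,.0555,.12),79.4)
E
```

```text
time: 32.3
time: 33.5
100top [0.60090334 0.03533484 0.102     ] [0.03202655 0.05394655 0.102     ]
200top [0.54012303 0.04858852 0.107     ] [-0.03015459  0.05579374  0.107     ]
pos [0.4908 0.057  0.2032] F [ 0.4 -0.4 -0.5] w 4.78 t 33.5 jaw -100.6 | shift cm [10.98 -0.04  8.36] turn -0.0 tilt [-0.06 -0.23  0.  ]
```

```bash
python3 -m jog '[[[4,0,0,0,0,0,4.8],[4,0,0,0,0,0,4.8],[3.1,0,0,0,0,0,4.8],[0,0,3,0,0,0,4.8],[0,0,3,0,0,0,4.8],[0,0,2,0,0,0,4.8],[0,0,0,0,0,0,4.8],[0,0,0,0,0,0,4.8]]]'; python3 - <<'E'
from h import *
to(S(.031,.0545,.1055),79.4)
E
```

```text
time: 34.35
position: [0.6004, 0.0366, 0.1239]
tool_rot: [-3.127, 0.29, -0.006]
ft_force: [0.1, -0.1, 1.4]
grip_width: 0.553
pos [0.6004 0.0366 0.1239] F [ 0.1 -0.1  1.4] w 4.81 t 34.4 jaw -100.6 | shift cm [-0.03  0.06  1.84] turn -0.0 tilt [-0.06 -0.22  0.  ]
```

```bash
python3 -m jog '[[[0,0,1.2,0,0,0,4.8],[0,0,0.6,0,0,0,4.8],[0,0,0,0,0,0,4.8],[0,0,0,0,0,0,2.4],[0,0,0,0,0,0,2.4],[0,0,0,0,0,0,2.4],[0,0,0,0,0,0,2.4],[0,0,0,0,0,0,2.4]]]' 15;  python3 -m jog '[[[0,0,-0.5,0,0,0,2.4],[0,0,-2,0,0,0,2.4],[0,0,-4,0,0,0,2.4],[0,0,-3.5,0,0,0,2.4],[0,0,0,0,0,0,2.4],[0,0,0,0,0,0,2.4]]]'
python3 - <<'E'
from h import *
to([.570,-.302,.12],79.4)
E
```

```text
time: 35.15
position: [0.6005, 0.0366, 0.1059]
tool_rot: [-3.127, 0.29, -0.007]
ft_force: [-0.0, 0.2, -0.1]
grip_width: 0.317
time: 35.75
position: [0.6002, 0.0366, 0.2067]
tool_rot: [-3.127, 0.29, -0.009]
ft_force: [-0.1, 0.1, -1.9]
grip_width: 0.313
pos [0.6002 0.0366 0.2067] F [-0.1  0.1 -1.9] w 2.73 t 35.8 jaw -100.6 | shift cm [ 3.21 33.85  8.64] turn -0.0 tilt [-0.07 -0.34  0.  ]
```

```bash
python3 -m jog '[[[0.4,4.23,0,0,0,0,2.4],[0.4,4.23,0,0,0,0,2.4],[0.4,4.23,0,0,0,0,2.4],[0.4,4.23,0,0,0,0,2.4],[0.4,4.23,0,0,0,0,2.4],[0.4,4.23,0,0,0,0,2.4],[0.4,4.23,0,0,0,0,2.4],[0.4,4.23,0,0,0,0,2.4],[0,0,4,0,0,0,2.4],[0,0,4,0,0,0,2.4],[0,0,0,0,0,0,2.4],[0,0,0,0,0,0,2.4]]]'
python3 - <<'E'
from h import *
to([.570,-.302,.0365],79.4)
E
```

```text
time: 36.95
position: [0.5685, -0.3011, 0.124]
tool_rot: [-3.126, 0.289, -0.001]
ft_force: [0.3, -0.2, -0.2]
grip_width: 0.315
pos [ 0.5685 -0.3011  0.124 ] F [ 0.3 -0.2 -0.2] w 2.74 t 37.0 jaw -100.6 | shift cm [0.17 0.08 8.75] turn 0.0 tilt [-0.13 -0.02  0.  ]
```

```bash
python3 -m jog '[[[0,0,3.5,0,0,0,2.4],[0,0,3,0,0,0,2.4],[0,0,1.6,0,0,0,2.4],[0,0,0.4,0,0,0,2.4],[0,0,0,0,0,0,2.4],[0,0,0.15,0,0,0,2.4],[0,0,0,0,0,0,2.4],[0,0,0,0,0,0,2.4]]]'
python3 - <<'E'
from h import *
for _ in range(3): s=snap('scene'); st=ctrl.get_state(); print(st['position'][2].round(4),st['ft_force'][2].round(2))
E
```

```text
time: 37.75
position: [0.5704, -0.3023, 0.0401]
tool_rot: [3.128, -0.29, 0.009]
ft_force: [-0.1, 0.6, -0.5]
grip_width: 0.315
0.0399 -1.57
0.0396 -1.11
0.0394 -0.74
```

```bash
python3 -m jog '[[[0,0,0.15,0,0,0,2.4],[0,0,0.1,0,0,0,2.4],[0,0,0,0,0,0,2.4],[0,0,0,0,0,0,2.4],[0,0,0,0,0,0,2.4]]]'
python3 - <<'E'
from h import *
for _ in range(4): s=snap('scene'); st=ctrl.get_state(); print(st['position'][2].round(4),st['ft_force'][2].round(2))
E
```

```text
time: 38.4
position: [0.5698, -0.3019, 0.0365]
tool_rot: [-3.127, 0.29, -0.006]
ft_force: [-0.7, 0.5, 1.1]
grip_width: 0.318
0.0365 1.13
0.0366 0.65
0.0366 1.23
0.0365 1.76
```

Contact on the tray floor. I release and go for the 200.

```bash
python3 -m jog '[[[0,0,0,0,0,0,3.2],[0,0,0,0,0,0,5],[0,0,0,0,0,0,5],[0,0,0,0,0,0,5],[0,0,-3,0,0,0,5.5],[0,0,-4.5,0,0,0,5.5],[0,0,-4.5,0,0,0,5.5],[0,0,-4.5,0,0,0,5.5],[0,0,0,0,0,0,5.5]]]'
python3 - <<'E'
from h import *
to(S(-.0305,.055,.12),79.4)
E
```

```text
time: 39.5
position: [0.5728, -0.3038, 0.2099]
tool_rot: [3.124, -0.29, 0.027]
ft_force: [0.8, 0.1, 0.3]
grip_width: 0.635
pos [ 0.5728 -0.3038  0.2099] F [0.8 0.1 0.3] w 5.52 t 39.5 jaw -100.6 | shift cm [ -9.89 -33.98   8.72] turn -0.0 tilt [ 0.16 -1.    0.  ]
```

```bash
python3 -m jog '[[[-1.19,-4.23,0,0,0,0,5.5],[-1.19,-4.23,0,0,0,0,5.5],[-1.19,-4.23,0,0,0,0,5.5],[-1.19,-4.23,0,0,0,0,5.5],[-1.19,-4.23,0,0,0,0,5.5],[-1.19,-4.23,0,0,0,0,5.5],[-1.19,-4.23,0,0,0,0,5.5],[-1.19,-4.23,0,0,0,0,5.5],[0,0,3,0,0,0,5.5],[0,0,3,0,0,0,5.5],[0,0,0,0,0,0,5.5],[0,0,0,0,0,0,5.5]]]'
python3 - <<'E'
from h import *
to(S(-.0305,.055,.1045),79.4)
w=snap('wrist')
for r in finder.trace('weight_200a','wrist')[:2]:
    ys,xs=np.nonzero(r['region']); print(r['conf'],xs.min(),xs.max(),ys.min(),ys.max(),inS(onplane(w,(xs.min()+xs.max())/2,(ys.min()+ys.max())/2,.088)).round(4))
E
```

```text
time: 40.7
position: [0.5378, 0.048, 0.1413]
tool_rot: [-3.128, 0.291, -0.005]
ft_force: [0.2, -0.4, -0.1]
grip_width: 0.631
pos [0.5378 0.048  0.1413] F [ 0.2 -0.4 -0.1] w 5.49 t 40.7 jaw -100.6 | shift cm [ 0.17 -0.02  3.68] turn -0.0 tilt [-0.05 -0.17  0.  ]
```

```bash
python3 -m jog '[[[0.15,0,2,0,0,0,5.5],[0,0,1.2,0,0,0,5.5],[0,0,0.4,0,0,0,5.5],[0,0,0,0,0,0,5.5],[0,0,0,0,0,0,3],[0,0,0,0,0,0,3],[0,0,0,0,0,0,3],[0,0,0,0,0,0,3],[0,0,0,0,0,0,3]]]' 15;  python3 -m jog '[[[0,0,-0.5,0,0,0,3],[0,0,-2,0,0,0,3],[0,0,-4,0,0,0,3],[0,0,-3.5,0,0,0,3],[0,0,0,0,0,0,3],[0,0,0,0,0,0,3]]]'
python3 - <<'E'
from h import *
to([.490,-.378,.12],79.4)
E
```

```text
time: 41.7
position: [0.54, 0.0481, 0.1057]
tool_rot: [-3.127, 0.29, -0.008]
ft_force: [0.7, 0.1, 0.3]
grip_width: 0.406
time: 42.3
position: [0.5393, 0.0478, 0.2058]
tool_rot: [-3.128, 0.29, -0.008]
ft_force: [-1.2, -0.3, -2.6]
grip_width: 0.405
pos [0.5393 0.0478 0.2058] F [-1.2 -0.3 -2.6] w 3.52 t 42.3 jaw -100.6 | shift cm [ 2.95 42.77  8.56] turn -0.0 tilt [-0.05 -0.28  0.  ]
```

```bash
python3 -m jog '[[[0.3,4.2,0,0,0,0,3],[0.3,4.2,0,0,0,0,3],[0.3,4.2,0,0,0,0,3],[0.3,4.2,0,0,0,0,3],[0.3,4.2,0,0,0,0,3],[0.3,4.2,0,0,0,0,3],[0.3,4.2,0,0,0,0,3],[0.3,4.2,0,0,0,0,3],[0.3,4.2,0,0,0,0,3],[0.3,4.2,0,0,0,0,3],[0,0,4,0,0,0,3],[0,0,4,0,0,0,3]]]'
python3 -m jog '[[[0,0,0,0,0,0,3],[0,0,0,0,0,0,3]]]'
python3 - <<'E'
from h import *
to([.490,-.372,.0358],79.4)
w=snap('wrist','w10')
E
```

```text
time: 43.5
position: [0.4902, -0.3724, 0.1228]
tool_rot: [-3.127, 0.296, -0.005]
ft_force: [0.5, 1.3, -3.5]
grip_width: 0.407
time: 43.7
position: [0.4908, -0.3694, 0.1234]
tool_rot: [-3.125, 0.289, -0.0]
ft_force: [0.2, -0.4, -1.2]
grip_width: 0.404
pos [ 0.4908 -0.3694  0.1234] F [ 0.2 -0.4 -1.2] w 3.51 t 43.7 jaw -100.6 | shift cm [-0.03  0.3   8.76] turn 0.0 tilt [-0.16 -0.    0.  ]
```

View pics/w10.png

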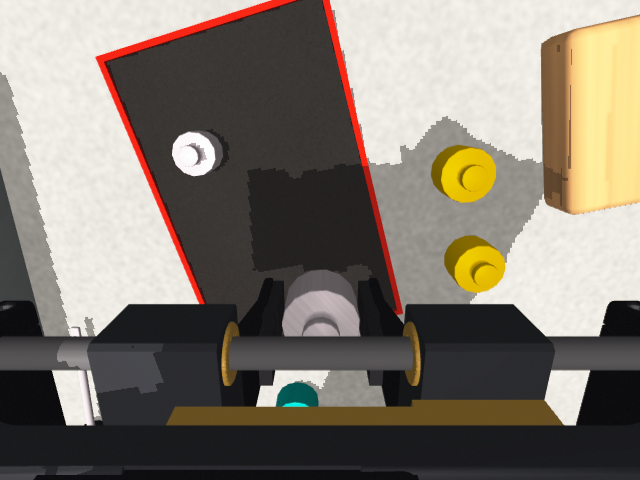

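The 100 stands upright in the tray at (197,153), and the 200 is gripped over the tray. I lower it.

```bash
python3 -m jog '[[[0,0,3.5,0,0,0,3],[0,0,3,0,0,0,3],[0,0,1.6,0,0,0,3],[0,0,0.4,0,0,0,3],[0,0,0,0,0,0,3],[0,0,0.15,0,0,0,3],[0,0,0.1,0,0,0,3],[0,0,0,0,0,0,3],[0,0,0,0,0,0,3],[0,0,0,0,0,0,3]]]'
python3 - <<'E'
from h import *
for _ in range(4): s=snap('scene'); st=ctrl.get_state(); print(st['position'][2].round(4),st['ft_force'][2].round(2))
E
```

```text
time: 44.75
position: [0.4923, -0.3705, 0.0379]
tool_rot: [-3.128, 0.29, -0.007]
ft_force: [-0.2, 0.3, -2.7]
grip_width: 0.408
0.0378 -1.75
0.0377 -1.92
0.0377 -1.21
0.0376 -2.02
```

```bash
python3 -m jog '[[[0,0,0.1,0,0,0,3],[0,0,0.1,0,0,0,3],[0,0,0,0,0,0,3],[0,0,0,0,0,0,3],[0,0,0,0,0,0,3]]]'
python3 - <<'E'
from h import *
for _ in range(4): s=snap('scene'); st=ctrl.get_state(); print(st['position'][2].round(4),st['ft_force'][2].round(2))
E
```

```text
time: 45.45
position: [0.4922, -0.3704, 0.036]
tool_rot: [-3.128, 0.29, -0.007]
ft_force: [-1.7, 1.2, 3.9]
grip_width: 0.408
0.036 3.92
0.036 4.39
0.036 5.05
0.036 5.7
```

```bash
python3 -m jog '[[[0,0,0,0,0,0,4],[0,0,0,0,0,0,5.5],[0,0,0,0,0,0,5.5],[0,0,0,0,0,0,5.5],[0,0,-3,0,0,0,5.5],[0,0,-4.5,0,0,0,5.5],[0,0,-4.5,0,0,0,5.5],[0,0,-4.5,0,0,0,5.5],[0,0,0,0,0,0,5.5],[0,0,0,0,0,0,5.5]]]'
python3 - <<'E'
from h import *
im={c:snap(c) for c in ['wrist','scene','side']}
for c in im: spots(c,['cup','stir_stick','screwdriver_a','primer_tin'],im[c],{},1)
for u,v in [(388,194),(392,192),(448,221),(358,207)]: print(onplane(im['scene'],u,v,0).round(3))
to([.463,.345,.2],79.4)
obs=[(im[c],finder.spot_point('cup',c)[0]['point']) for c in ['scene','side']]
print(tri([o[0] for o in obs],[(o[1][1]*640,o[1][0]*480) for o in obs]))
E
```

```text
time: 46.65
position: [0.4921, -0.3709, 0.2021]
tool_rot: [3.127, -0.29, 0.011]
ft_force: [-0.2, -0.3, -1.0]
grip_width: 0.631
scene cup 0.67 (381, 218) [0.465 0.351 0.   ]
scene stir_stick 0.66 (417, 204) [0.484 0.526 0.   ]
scene screwdriver_a 0.61 (333, 216) [0.344 0.222 0.   ]
scene primer_tin 0.84 (425, 262) [0.715 0.288 0.   ]
side cup 0.71 (399, 229) [ 0.524 -0.339 -0.   ]
side stir_stick 0.91 (154, 445) [0.5   0.499 0.   ]
side screwdriver_a 0.67 (313, 399) [0.343 0.225 0.   ]
side primer_tin 0.57 (176, 323) [0.715 0.304 0.   ]
[0.371 0.489 0.   ]
[0.371 0.512 0.   ]
[ 0.628  0.53  -0.   ]
[0.36  0.335 0.   ]
pos [ 0.4915 -0.3705  0.2006] F [-0.3  0.4  0.3] w 5.46 t 47.4 jaw -100.6 | shift cm [-1.597e+01 -6.980e+01  6.000e-02] turn -0.0 tilt [-0.06 -0.24  0.  ]
[0.51254341 0.02256084 0.23630049]
```

```bash
python3 -m jog '[[[-1.06,-4.65,0,0,0,0,8.7],[-1.06,-4.65,0,0,0,0,8.7],[-1.06,-4.65,0,0,0,0,8.7],[-1.06,-4.65,0,0,0,0,8.7],[-1.06,-4.65,0,0,0,0,8.7],[-1.06,-4.65,0,0,0,0,8.7],[-1.06,-4.65,0,0,0,0,8.7],[-1.06,-4.65,0,0,0,0,8.7],[-1.06,-4.65,0,0,0,0,8.7],[-1.06,-4.65,0,0,0,0,8.7],[-1.06,-4.65,0,0,0,0,8.7],[-1.06,-4.65,0,0,0,0,8.7]]]'
python3 -m jog '[[[-1.06,-4.65,0,0,0,0,8.7],[-1.06,-4.65,0,0,0,0,8.7],[0,0,0,0,0,0,8.7],[0,0,0,0,0,0,8.7]]]'
python3 - <<'E'
from h import *
w=snap('wrist','w11'); to([.463,.345,.15],79.4)
for r in finder.trace('cup','wrist')[:1]:
    ys,xs=np.nonzero(r['region']); print(r['conf'],xs.min(),xs.max(),ys.min(),ys.max())
spots('wrist',['cup'],w,{},1)
E
```

```text
time: 48.7
position: [0.4689, 0.2032, 0.2011]
tool_rot: [-3.127, 0.291, -0.009]
ft_force: [-0.2, -0.1, -1.0]
grip_width: 0.993
time: 49.1
position: [0.4648, 0.2979, 0.2005]
tool_rot: [-3.128, 0.285, -0.006]
ft_force: [-0.2, -0.9, -0.4]
grip_width: 1.0
pos [0.4655 0.2962 0.2004] F [ 0.8  0.1 -1. ] w 8.7 t 49.1 jaw -100.6 | shift cm [-1.16 -4.75  5.04] turn 0.0 tilt [-0.01 -0.23  0.  ]
0.73 221 304 193 281
wrist cup 0.75 (275, 219) [0.464 0.343 0.   ]
```

View pics/w11.png

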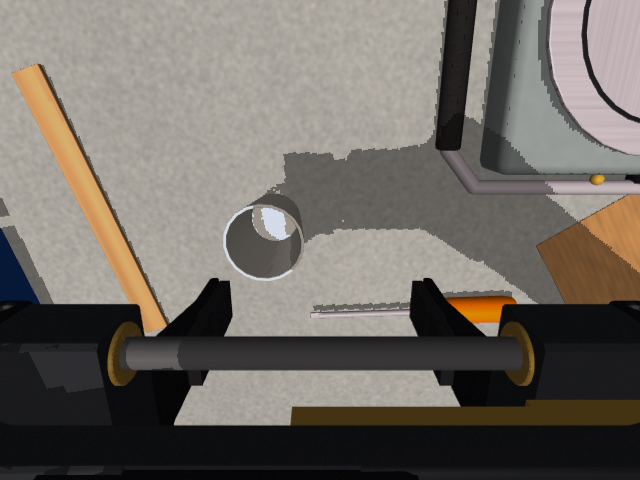

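The cup is upright, with its rim centred at (263,242). The stir stick, screwdriver and handle are all clear of the jaws.

```bash
python3 - <<'E'
from h import *
w=snap('wrist'); p=onplane(w,263,242,.075);q=onplane(w,273,219,.0);print(p,q)
p=(p+q)/2; to([p[0],p[1],.110],79.4)
E
```

```text
[0.46890895 0.338969   0.075     ] [0.46669686 0.34118927 0.        ]
pos [0.4661 0.2949 0.2006] F [-0.1  0.9  0.2] w 8.69 t 49.3 jaw -100.8 | shift cm [-0.72 -4.47  9.06] turn -0.2 tilt [-0.01 -0.26  0.  ]
```

```bash
python3 -m jog '[[[-0.75,-4.5,0,0,0,0,8.7],[0,0,4,0,0,0,8.7],[0,0,4,0,0,0,8.7],[0,0,0,0,0,0,8.7],[0,0,0,0,0,0,8.7]]]'
python3 - <<'E'
from h import *
to([.4678,.340,.045],79.4)
E
```

```text
time: 49.8
position: [0.4671, 0.3412, 0.121]
tool_rot: [3.128, -0.293, 0.006]
ft_force: [-0.1, 0.9, 0.3]
grip_width: 0.999
pos [0.4671 0.3412 0.121 ] F [-0.1  0.9  0.3] w 8.69 t 49.8 jaw -100.7 | shift cm [0.06 0.1  7.6 ] turn -0.1 tilt [-0.   -0.21  0.  ]
```

```bash
python3 -m jog '[[[0,0,3,0,0,0,8.7],[0,0,3,0,0,0,8.7],[0,0,1.6,0,0,0,8.7],[0,0,0,0,0,0,8.7],[0,0,0,0,0,0,4],[0,0,0,0,0,0,4],[0,0,0,0,0,0,4],[0,0,0,0,0,0,4],[0,0,0,0,0,0,4],[0,0,0,0,0,0,4]]]' 6
python3 -m jog '[[[0,0,-0.5,0,0,0,4],[0,0,-2,0,0,0,4],[0,0,-4,0,0,0,4],[0,0,-4,0,0,0,4],[0,0,-3.5,0,0,0,4],[0,0,0,0,0,0,4],[0,0,0,0,0,0,4]]]'
python3 - <<'E'
from h import *
to(S(-.001,.055,.14),79.4)
E
```

```text
time: 50.8
position: [0.4675, 0.3426, 0.0454]
tool_rot: [-3.127, 0.29, -0.008]
ft_force: [-0.1, -1.6, 5.3]
grip_width: 0.695
time: 51.5
position: [0.4665, 0.3425, 0.1853]
tool_rot: [-3.127, 0.29, -0.008]
ft_force: [-1.0, -0.5, -0.5]
grip_width: 0.691
pos [0.4665 0.3425 0.1853] F [-1.  -0.5 -0.5] w 6.01 t 51.5 jaw -100.6 | shift cm [15.54 27.62  4.56] turn -0.0 tilt [-0.1  -0.29  0.  ]
```

```bash
python3 -m jog '[[[1.94,3.45,0,0,0,0,4],[1.94,3.45,0,0,0,0,4],[1.94,3.45,0,0,0,0,4],[1.94,3.45,0,0,0,0,4],[1.94,3.45,0,0,0,0,4],[1.94,3.45,0,0,0,0,4],[1.94,3.45,0,0,0,0,4],[1.94,3.45,0,0,0,0,4],[0,0,2.5,0,0,0,4],[0,0,1.5,0,0,0,4],[0,0,0,0,0,0,4],[0,0,0,0,0,0,4]]]'
python3 - <<'E'
from h import *
to(S(-.001,.055,.1205),79.4)
im=[snap('scene'),snap('side')]
cv2.imwrite('pics/s12.png',np.hstack([cv2.resize(im[0]['frame'][170:310,260:420],(400,350)),cv2.resize(im[1]['frame'][200:340,220:380],(400,350))])[:,:,::-1])
E
```

```text
time: 52.7
position: [0.5674, 0.0441, 0.1441]
tool_rot: [-3.128, 0.286, -0.003]
ft_force: [1.4, 0.8, -0.3]
grip_width: 0.691
pos [0.5674 0.0441 0.1441] F [ 1.4  0.8 -0.3] w 6.01 t 52.7 jaw -100.5 | shift cm [0.15 0.14 2.36] turn 0.1 tilt [-0.07 -0.1   0.  ]
```

View pics/s12.png

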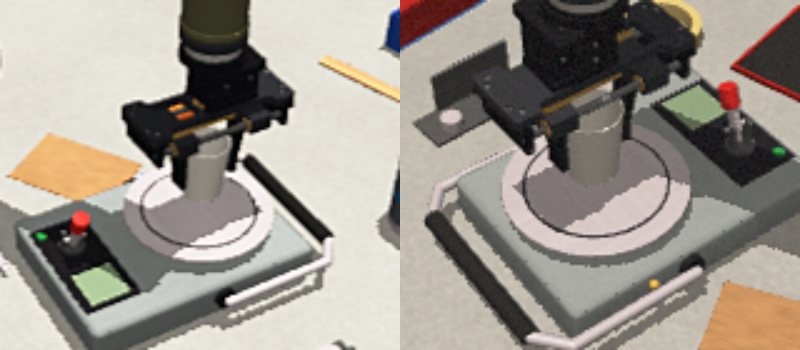

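The cup is upright and centred just over the pan. I lower it.

```bash
python3 -m jog '[[[0.15,0.1,1,0,0,0,4],[0,0,0.8,0,0,0,4],[0,0,0.3,0,0,0,4],[0,0,0,0,0,0,4],[0,0,0,0,0,0,4],[0,0,0,0,0,0,4]]]'
python3 -m jog '[[[0,0,0.1,0,0,0,4],[0,0,0.1,0,0,0,4],[0,0,0,0,0,0,4],[0,0,0,0,0,0,4]]]'
python3 - <<'E'
from h import *
for _ in range(4): s=snap('scene'); st=ctrl.get_state(); print(st['position'][2].round(4),st['ft_force'].round(2))
to(S(-.001,.055,.1205),79.4)
E
```

```text
time: 53.4
position: [0.5699, 0.0413, 0.1243]
tool_rot: [-3.127, 0.29, -0.007]
ft_force: [0.1, 0.2, 0.2]
grip_width: 0.688
time: 53.8
position: [0.5697, 0.0413, 0.122]
tool_rot: [-3.128, 0.29, -0.006]
ft_force: [-0.4, 0.4, -1.3]
grip_width: 0.692
0.122 [-0.78  0.26  0.18]
0.122 [-0.63  0.5  -0.77]
0.1221 [-0.27  0.23 -0.42]
0.122 [ 0.24  0.57 -0.74]
pos [0.5697 0.0413 0.122 ] F [ 0.2  0.6 -0.7] w 5.98 t 54.0 jaw -100.6 | shift cm [-0.13 -0.1   0.15] turn -0.0 tilt [-0.06 -0.24  0.  ]
```

```bash
python3 -m jog '[[[-0.1,0,0.1,0,0,0,4],[0,0,0.1,0,0,0,4],[0,0,0,0,0,0,4],[0,0,0,0,0,0,4]]]'
python3 - <<'E'
from h import *
for _ in range(5): s=snap('scene'); st=ctrl.get_state(); print(st['position'][2].round(4),st['ft_force'].round(2))
E
```

```text
time: 54.4
position: [0.5688, 0.0415, 0.1201]
tool_rot: [-3.128, 0.29, -0.007]
ft_force: [-0.6, -0.1, 1.0]
grip_width: 0.688
0.1201 [ 0.98 -0.75  1.04]
0.1201 [-0.24 -1.5   0.06]
0.1201 [-0.69 -0.52  0.18]
0.1201 [ 0.2  -0.12  0.32]
0.1201 [-0.27  0.48  0.93]
```

```bash
python3 -m jog '[[[0,0,0.05,0,0,0,4],[0,0,0,0,0,0,4],[0,0,0,0,0,0,6.5],[0,0,0,0,0,0,7.5],[0,0,0,0,0,0,8.7],[0,0,0,0,0,0,8.7],[0,0,0,0,0,0,8.7],[0,0,-2,0,0,0,8.7],[0,0,-4,0,0,0,8.7],[0,0,-4.5,0,0,0,8.7],[0,0,-4.5,0,0,0,8.7],[0,0,0,0,0,0,8.7]]]'
python3 -m jog '[[[-4,0,0,0,0,0,8.7],[-4,0,0,0,0,0,8.7],[-4,0,-3,0,0,0,8.7],[0,0,0,0,0,0,8.7],[0,0,0,0,0,0,8.7]]]'
python3 - <<'E'
from h import *
im=[snap('scene'),snap('side'),snap('wrist')]
b=im[1]['frame'][150:390,150:470]
cv2.imwrite('pics/end.png',np.vstack([np.hstack([cv2.resize(im[0]['frame'][170:410,130:450],(400,300)),cv2.resize(b,(400,300))]),np.hstack([cv2.resize(im[2]['frame'],(400,300)),cv2.resize(im[1]['frame'][235:325,240:360],(400,300))])])[:,:,::-1])
for i,c in enumerate(['scene','side','wrist']): spots(c,['cup','pan_top','switch_knob','handle_bar','weight_100','weight_200a'],im[i],dict(cup=.075,pan_top=.075,switch_knob=.11,handle_bar=.035,weight_100=.004,weight_200a=.004),2)
print(proj(im[2],S(-.001,.055,.075)))
E
```

```text
time: 55.85
position: [0.5715, 0.0421, 0.277]
tool_rot: [-3.126, 0.29, -0.026]
ft_force: [0.4, -0.4, -0.5]
grip_width: 1.003
time: 56.35
position: [0.4501, 0.0636, 0.2999]
tool_rot: [3.128, -0.29, 0.012]
ft_force: [-0.6, 0.2, -0.7]
grip_width: 0.999
scene cup 0.92 (338, 253) [0.566 0.039 0.075]
scene cup 0.61 (382, 320) [ 0.834 -0.051  0.075]
scene pan_top 0.93 (344, 253) [0.577 0.054 0.075]
scene switch_knob 0.61 (290, 257) [ 0.521 -0.109  0.11 ]
scene handle_bar 0.94 (375, 250) [0.596 0.174 0.035]
scene weight_100 0.5 (231, 319) [ 0.527 -0.324  0.004]
side cup 0.72 (295, 276) [0.562 0.051 0.075]
side pan_top 0.82 (300, 274) [0.56  0.038 0.075]
side switch_knob 0.56 (351, 238) [ 0.529 -0.112  0.11 ]
side handle_bar 0.78 (249, 308) [0.599 0.172 0.035]
side weight_100 0.7 (310, 278) [ 0.581 -0.016  0.004]
side weight_100 0.6 (396, 230) [ 0.527 -0.326  0.004]
wrist cup 0.62 (318, 78) [0.566 0.044 0.075]
wrist switch_knob 0.83 (514, 81) [ 0.531 -0.113  0.11 ]
wrist handle_bar 0.91 (193, 79) [0.592 0.167 0.035]
wrist weight_100 0.72 (371, 82) [ 0.558 -0.012  0.004]
[319.48743494  74.79121397]
```

View pics/end.png

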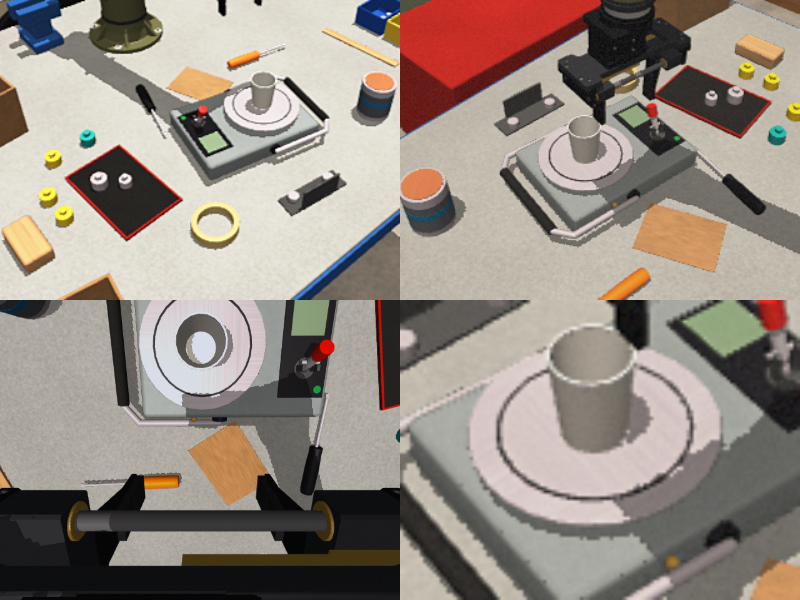

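The cup is upright at the pan centre, and both steel weights stand in the tray. The 100 was apparently nudged about 4–5 cm toward the 200 but is upright. The handle is level and the lever leans to on. I hand it in.

```bash
python3 -c "
from bench import close_job
print(close_job())"
```

```text
the job is handed in; nothing more can be done
None
```

The job is done and handed in, in the order asked, after about 57 s of robot time; `close_job()` reports no verdict.

- **Handle:** I swung it down past its catch. It lies level in the last picture, and the earlier fix put the bar 28 mm above the bench, against 35 mm when fully down. My first press slipped off the outer side of the bar and put about 37 N sideways on the wrist. The second press seated it.
- **Switch:** I lifted the collar, flipped the lever to on with the pan empty, and let go. The lever leans to the rear. In the scene camera the collar's offset matches its starting, locked-down state. In the side camera the red of the tray spoiled that check.
- **Check weights:** Only the 200 g and the 100 g were there. Both stood together inside the ring, untouched, for well over 2 s. I set them down gently, and the pan stayed far from its stop. Both are back upright in the tray. The 100 g now stands about 4–5 cm from where I put it. It seems to have been knocked aside while the arm was away, and I left it because it is still in the tray.
- **Cup:** It stands upright in the middle of the pan, within about 5 mm by the cameras.
- **Bystanders:** I touched none of the other things on the bench, and in the last pictures those in view look to be where they were.

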